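# Clip the rod into the angle gauge and rock it to the mark

## Task

Take the brass rod from its rest and press it straight down past the red sprung jaw until it sits fully home in both forks of the blue angle gauge, about centred along its length. Then, by the rod alone, rock the gauge on the uneven stud until its black pointer settles on the red mark, with the gauge still bearing on the stud. Finish holding it there, still gripping the rod, and leave the other things on the bench alone.

Things in the scene. Friction and masses are not known exactly. Their poses are not given: they have to be found in the camera images.
- rod_center (a point): centre of a smooth brass rod, 12 mm diameter, 190 mm long, 0.12 kg; y runs along the rod. It starts level, 44 mm above the bench, in two notched posts of a dark wooden rest, 65 mm either side of its centre (16 mm thick along the rod, 30 mm across, tops 47 mm above the bench); between them only a base plate, 12 mm thick and 60 mm wide, lies under it.
- clip_seat (a point): where the rod's centre belongs when home, midway between the two steel forks. y runs along the seated rod to the fork with the red jaw, x across it to the gauge's back, z up out of the forks. Forks at y = -38 and +38 mm, 14 mm thick in y, slots 14 mm wide in x, flared mouths up to 20 mm above this point. Fingers go between them; the beam's top is 30 mm below this point.
- gauge: loose blue saddle gauge, 0.46 kg; origin at the middle of its flat underside, 42 mm below clip_seat, axes as clip_seat's. Beam 140 mm long (y), 66 mm wide (x), 12 mm thick, resting on the stud and straddling it with 3 mm play in x. The white dial hangs 74 mm down in front of the stud, facing the robot (-x).
- jaw (a joint): smooth red sprung jaw over the rear of the fork at y = +38 mm: 0 shut, grows as the rod pushes it back. The rod going down opens it to about 0.1 with roughly 6 to 8 N; pulled up, the rod forces it open again at a few N, so keep a light downward push; it snaps back to about 0 over the rod when the rod is home.
- pointer (a joint): black pendulum pointer on the dial, pivoted at the dial's top, free to swing (settles within 2 s): its angle to the gauge's own down line. At rest it equals the gauge's lean (rad): 0 level, positive when the gauge's +y end (with the jaw) is raised, i.e. the gauge is turned positively about clip_seat's x.
- mark (a joint): red mark on the dial, on the same pivot and scale as the pointer (rad, stiff, does not move by itself); the pointer is on the mark when both joints read the same. 0.14 to 0.30 in any start, so the gauge leans with its jaw end up.
- pointer_tip (a point): tip of the black pointer, 56 mm below its pivot
- mark_tip (a point): tip of the red mark, 56 mm below the same pivot; the pointer tip is on it when they coincide
- stud: fixed timber stud block on a joist offcut (110 x 240 x 30 mm); origin under the offcut's centre, y along it as the gauge's, z up. Its 45 mm wide top has two round humps across it, both 125 mm high: at y = -30 mm (radius 30 mm) and y = +30 mm (radius 22 mm). The gauge starts level on both; leaning positively it rolls on the one at y = -30 mm, and falls back if let go.
- pin_tin: bystander: blue-grey tin, 57 mm diameter, 72 mm tall, origin under its centre
- plaster_blank: bystander: plaster blank 48 x 48 x 20 mm, origin under its centre
- pigment_red: bystander: pigment jar, 45 mm diameter, 100 mm tall, origin under its centre
- tape: bystander: roll of masking tape lying flat, 105 mm diameter, 25 mm high, origin under its centre
Mind the look-alikes: they are no part of the job. Of the things shaped like the part that bears rod_center, the brass one is meant. There is more than one size of the gauge; the one meant has the size given above.

How it is judged:
On the way, in this order (a step that is already met when the one before it is completed fails the run):
1. the rod is gripped and lifted clear of its rest (height (world z) of rod_center above 0.09 m and contact force between the fingers and rod above 1 N), for 0.1 s.
2. the rod is home in both forks and the jaw has snapped shut over it (x of rod_center in the frame of clip_seat between -0.003 and 0.003 m and z of rod_center in the frame of clip_seat between -0.003 and 0.003 m and y of rod_center in the frame of clip_seat between -0.03 and 0.03 m and angle between the y axis of rod_center and the y axis of clip_seat, either way round below 0.08 rad and value of joint jaw below 0.06 rad), for 0.2 s.
At the end, for the whole second after the job is handed in: rod gripped and home in both forks (3 mm across and in height, 30 mm along, 0.08 rad), jaw under 0.06 rad; gauge bears on the stud over 0.3 N, within 0.12 rad of square, untouched by the robot; pointer under 0.2 rad/s, its tip within 3 mm of the mark's, for the last second (all of step 2 and distance between pointer_tip and mark_tip below 0.003 m and velocity of joint pointer between -0.2 and 0.2 rad/s and value of joint pointer above 0.08 rad and contact force between the fingers and rod above 1 N and contact force between gauge and stud above 0.3 N and contact force between each of the arm, the fingers and gauge below 0.5 N and angle between clip_seat's own x axis and vertical between 1.45 and 1.69 rad); the arm keeps its last pose, push and grip.
It fails at once if a bystander (tin, plaster blank, pigment jar or tape) is moved more than 25 mm (distance of any of pin_tin, plaster_blank, pigment_red, tape from where it was at the start of the episode above 0.025 m).
It also fails if it takes over 56 s, if anything falls off the work surface, if the arm or the gripper's body presses on something with over 40 N, if the wrist force passes 120 N, or if a joint passes its speed limit or range.

## Robot

A 7-joint arm with a two-finger parallel gripper is mounted at the origin on a cart in front of the work surface, level with it; the furniture and walls round the work are solid. World frame = base frame: x ahead of the robot, y to its left, z up, the work surface at z = 0. Lengths are in m, angles in rad, forces in N, time in s.
With the tool pointing down it reaches from about 0.35 to 0.9 m from the base axis. Payload 7.2 kg.
Tool frame: the origin (TCP) lies midway between the tips of the shut fingers; the grasp point (between the pads) lies 19 mm behind it (r.hold_point_z is the z of the grasp point in the tool frame, in m); z points along the fingers, y is the line along which they close (so a half turn about z gives the same grasp; the last joint's range is limited). The gripper opens to 85 mm and grips with 20 to 120 N. Pads are 22 mm wide; open, the fingers measure 114 mm over their backs; the gripper's body (76 mm by 85 mm) begins 54 mm behind the grasp point. The pads swing forward as they close: fully open they stand 13 mm farther back than shut.
Start: joints at [-1.193, 0.411, -0.013, 1.596, 0.006, 1.134, -0.082], TCP at [0.269, 0.564, 0.192] pointing down, gripper open.
Joint ranges: [-2.95, 2.95], [-0.29, 1.99], [-1.47, 1.44], [0.14, 2.54], [-1.03, 4.17], [0.13, 1.85], [-2.86, 2.86]. Speed limits (rad/s): [2.39, 2.39, 3.01, 3.01, 3.14, 3.14, 3.14].

## Interface

Orientations are given as a 3x3 rotation matrix whose columns are the frame's x, y, z axes.
In Python, from bench import r gives the robot as it stands.
- The arm moves only by the tool arm_command, never from a script. Its argument "plan" is a list of rows, each an object of numbers: "tx", "ty", "tz": the shift along the world's x, y, z normalised to -1 to 1, where 1 is 0.12 m; "ax", "ay", "az": the turn, a rotation vector about the world's x, y, z normalised to -1 to 1, where 1 is 30 degrees. In form: [{"tx": .., "ty": .., "tz": .., "ax": .., "ay": .., "az": ..}, ...]. A call has 1 to 12 rows; each row is the pose to reach, as a shift and turn from the pose commanded when the call began; what a row does not reach only later rows make up. A row lasts 1/10 s, in which the tool goes at most 50 mm and 8.59 degrees, less where a joint would pass 70% of its speed; a pose out of reach is approached as far as the arm can. A call with a number of a shift or a turn outside -1 to 1 is refused whole. A call with a gripper value outside its range is refused whole. "fingers" is the closure, from -1 (fully open) to 1 (shut), set as the call begins (left out, the last holds). The fingers move at their own pace and stop on an object; the grip force is fixed at half the most. Time passes only in rows, so rows that repeat a pose let the fingers close. It gives the time, the measured TCP pose, the force, the opening and the grip force at its end, in the units of the state.
- r.state(): the state, without advancing time (a new reading comes with each control period).
- r.get_image(name): name is "side" or "top" or "wrist"; returns the picture (384x512x3 uint8, blue, green, red); there is no depth.
- r.camera_model(name): a dict with "fx", "fy", "cx", "cy" (pixels), "R" (3x3) and "t" (3): a world point X has camera coordinates R X + t; the wrist camera has in their place "mount" (4x4, takes a point from camera to tool coordinates, whose origin is the TCP and whose axes are the flange's). Camera axes: x right, y down, z forward; pixel columns grow to the right and rows downward; lengths in m; the calibration is good to about 2 mm. The wrist camera is an equidistant fisheye: a pixel r from the principal point sees the ray r / f radians off the axis. A picture is of the moment at which its call begins: read the wrist's pose just before it. camera_model takes no time and is no camera call.
- r.job_done(): hands the job in; it is judged then, once.
The state is a dict: "time_s": time; "qpos": joint angles; "qd": joint speeds; "effort": joint torques, N m; "position": TCP position; "tool_rot": TCP orientation; "contact_force": force on the tool from outside, world axes, zero at the start; "wrist_torque": the same for the moment, N m; "width": finger opening in m; "grip_force": force on a finger pad.
Only numpy, scipy, OpenCV 4.12 (cv2) and the standard library are available. Lean on these libraries where they do the work, as an engineer would, in place of code of your own. Each camera call takes 0.05 s, during which the arm holds its last target. There are 200 camera calls.

## Working session

There is one attempt and no reset: what is moved stays moved. The work goes in short steps, Python scripts to look and compute and a tool call to move; the robot and the scene stay as the last step left them, time stands still between calls to the robot, and variables do not carry over. Pictures are saved under pics/ and viewed, at most 10 in all, crops included, and the job is handed in when it is done.

Besides the shell and the picture viewer there is one more tool, called as name(argument=value, ...) on one line, values as JSON. arm_command: Moves the arm, as the interface text tells. Scaled input: -1 to 1 covers 0.12 m each way for a shift and 30 degrees each way for a turn. Its arguments: {"type":"object","properties":{"plan":{"type":"array"},"fingers":{"type":"number"}},"required":["plan"]}

```bash
ls; mkdir -p pics
python3 - <<'E'
from bench import r
import cv2,numpy as np
a=r.get_image("side");b=r.get_image("top")
cv2.imwrite("pics/side0.png",a);cv2.imwrite("pics/top0.png",b)
cv2.imwrite("pics/both0.png",cv2.resize(np.vstack([a,b]),None,fx=.78,fy=.78))
for n in("side","top","wrist"):print(n,r.camera_model(n))
s=r.state();print(s["time_s"],s["position"],s["tool_rot"],s["width"],r.hold_point_z)
E
```

```text
pics
side {'fx': 367.8588961174005, 'fy': 367.8588961174005, 'cx': 256.2466061104734, 'cy': 191.16869647157046, 'R': array([[-0.98891265, -0.14671605, -0.02293862],
       [-0.05439646,  0.50163438, -0.86336781],
       [ 0.13817672, -0.85254756, -0.50405342]]), 't': array([0.48993119, 0.18168448, 1.64387043])}
top {'fx': 441.0946165762373, 'fy': 441.0946165762373, 'cx': 255.52944653209204, 'cy': 192.51199753198313, 'R': array([[-9.29953769e-03, -9.99956600e-01, -5.62263182e-04],
       [-9.81072525e-01,  9.23267480e-03, -1.93420419e-01],
       [ 1.93417216e-01, -1.24709952e-03, -9.81115806e-01]]), 't': array([-0.07979498,  0.50289829,  1.77806826])}
wrist {'fx': 297.3186396354542, 'fy': 297.3186396354542, 'cx': 258.9320918450784, 'cy': 191.30626038934608, 'mount': array([[ 6.59478975e-04, -9.57373001e-01, -2.88853772e-01,
         7.33989124e-02],
       [ 9.99999675e-01,  7.65047462e-04, -2.52574248e-04,
        -2.93665209e-04],
       [ 4.62794611e-04, -2.88853512e-01,  9.57373195e-01,
        -1.81944221e-01],
       [ 0.00000000e+00,  0.00000000e+00,  0.00000000e+00,
         1.00000000e+00]])}
0.1 [0.2692781  0.56343987 0.19122625] [[-9.02274401e-01  4.31161879e-01 -5.83417778e-04]
 [ 4.31162268e-01  9.02273342e-01 -1.38359601e-03]
 [-7.01515462e-05 -1.49993099e-03 -9.99998873e-01]] 0.08556273608892971 -0.0187
```

View pics/side0.png

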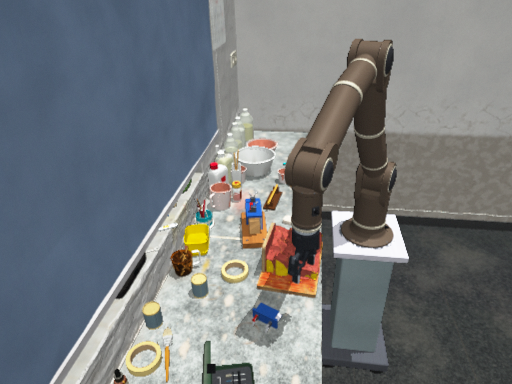

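View pics/top0.png

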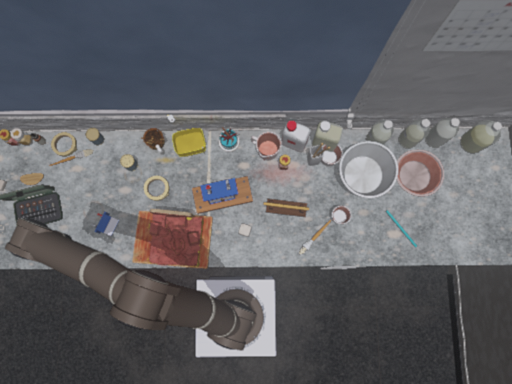

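Run:
```python
import cv2,numpy as np
a=cv2.imread("pics/side0.png");b=cv2.imread("pics/top0.png")
A=cv2.resize(b[160:280,80:320],(800,400),interpolation=cv2.INTER_CUBIC)
B=cv2.resize(a[170:290,160:340],(300,200),interpolation=cv2.INTER_CUBIC)
B2=cv2.resize(a[170:260,215:335],(800,600),interpolation=cv2.INTER_CUBIC)
cv2.imwrite("pics/c1.png",A);cv2.imwrite("pics/c2.png",B2)
```

```text
(no output)
```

View pics/c1.png

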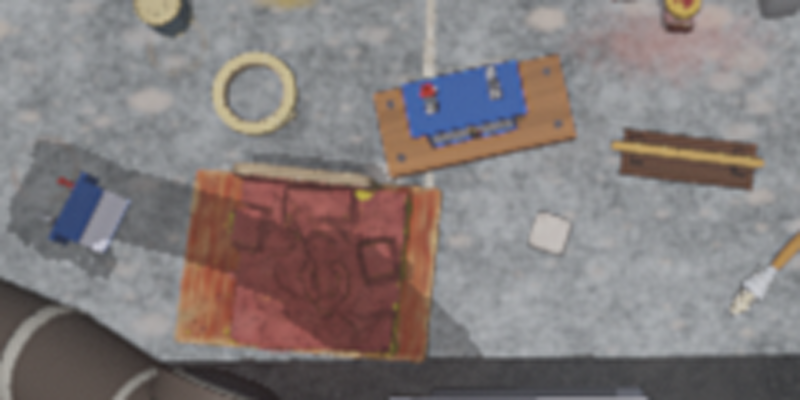

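View pics/c2.png

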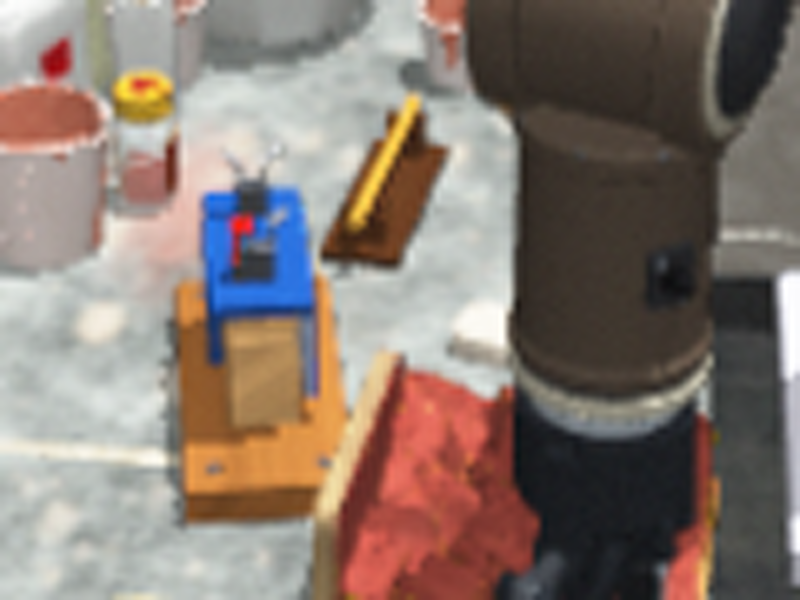

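```bash
cat > h.py <<'E'
from bench import r
import cv2,numpy as np
def ray(n,uv,st=None):
    m=r.camera_model(n);x=(uv[0]-m["cx"])/m["fx"];y=(uv[1]-m["cy"])/m["fy"]
    if n!="wrist":
        d=m["R"].T@np.array([x,y,1.]);return -m["R"].T@m["t"],d/np.linalg.norm(d)
    th=np.hypot(x,y);k=np.sin(th)/max(th,1e-9);d=np.array([x*k,y*k,np.cos(th)])
    R=np.array(st["tool_rot"]);M=m["mount"]
    return R@M[:3,3]+st["position"],R@M[:3,:3]@d
def atz(o,d,z):return o+d*(z-o[2])/d[2]
def tri(rs):
    A=sum(np.eye(3)-np.outer(d,d) for o,d in rs);b=sum((np.eye(3)-np.outer(d,d))@o for o,d in rs)
    return np.linalg.solve(A,b)
def proj(n,X,st=None):
    m=r.camera_model(n)
    if n!="wrist":
        c=m["R"]@X+m["t"];return np.array([m["cx"]+m["fx"]*c[0]/c[2],m["cy"]+m["fy"]*c[1]/c[2]])
    R=np.array(st["tool_rot"]);M=m["mount"]
    c=M[:3,:3].T@(R.T@(np.asarray(X)-st["position"])-M[:3,3])
    rr=np.hypot(c[0],c[1]);th=np.arctan2(rr,c[2]);return np.array([m["cx"],m["cy"]])+m["fx"]*th*c[:2]/rr
E
python3 - <<'E'
from h import *
np.set_printoptions(precision=4,suppress=True)
def P(u,v):return (80+u*.3,160+v*.3)
print(r.state()["time_s"])
for uv,z in[((613,145),.044),((763,163),.044),((403,86),.137),((520,60),.137),((415,137),.137),((525,113),.137),((550,233),.02),((255,93),.025),((240,170),.0),((425,355),0)]:
    print(uv,atz(*ray("top",P(*uv)),z))
E
```

```text
0.1
(613, 145) [ 0.4565 -0.1187  0.044 ]
(763, 163) [ 0.4322 -0.3039  0.044 ]
(403, 86) [0.5139 0.1312 0.137 ]
(520, 60) [ 0.5442 -0.0075  0.137 ]
(415, 137) [0.4523 0.1162 0.137 ]
(525, 113) [ 0.4799 -0.0134  0.137 ]
(550, 233) [ 0.3505 -0.0395  0.02  ]
(255, 93) [0.5306 0.3319 0.025 ]
(240, 170) [0.4364 0.3532 0.    ]
(425, 355) [0.203  0.1162 0.    ]
```

arm_command(plan=[{"tx": 0.05,"ty": -0.2,"tz": 0.35,"az": -0.1},{"tx": 0.12,"ty": -0.5,"tz": 0.7,"az": -0.22},{"tx": 0.22,"ty": -0.85,"tz": 0.75,"az": -0.35},{"tx": 0.22,"ty": -1,"tz": 0.75,"az": -0.35}], fingers=-1)

```text
validation failed for argument at $.pl...
```

arm_command(plan=[{"tx": 0.07,"ty": -0.34,"az": -0.12},{"tx": 0.14,"ty": -0.67,"az": -0.24},{"tx": 0.2,"ty": -1,"az": -0.36}])

```text
validation failed for argument at $.pl...
```

arm_command(plan=[{"tx": 0.07,"ty": -0.34,"az": -0.12},{"tx": 0.14,"ty": -0.67,"az": -0.24},{"tx": 0.2,"ty": -1,"az": -0.36}])

```text
validation failed for argument at $.pl...
```

arm_command(plan=[{"tx": 0.07,"ty": -0.34,"az": -0.12},{"tx": 0.14,"ty": -0.67,"az": -0.24},{"tx": 0.2,"ty": -1,"az": -0.36},{"tx": 0.2,"ty": -1,"az": -0.36}])

```text
validation failed for argument at $.pl...
```

All six keys are apparently required in each row.

arm_command(plan=[{"tx": 0.05,"ty": -0.2,"tz": 0.35,"ax": 0,"ay": 0,"az": -0.1},{"tx": 0.12,"ty": -0.5,"tz": 0.7,"ax": 0,"ay": 0,"az": -0.22},{"tx": 0.22,"ty": -0.85,"tz": 0.75,"ax": 0,"ay": 0,"az": -0.35},{"tx": 0.22,"ty": -1,"tz": 0.75,"ax": 0,"ay": 0,"az": -0.35}], fingers=-1)

```text
time_s: 0.5
position: [0.2989, 0.4407, 0.2843]
tool_rot: [[-0.804, 0.594, 0.003], [0.594, 0.804, 0.002], [-0.001, 0.003, -1.0]]
contact_force: [0.7, -0.8, -0.3]
width: 0.0854
grip_force: 0.0
```

arm_command(plan=[{"tx": 0.07,"ty": -0.34,"tz": 0,"ax": 0,"ay": 0,"az": -0.12},{"tx": 0.14,"ty": -0.67,"tz": 0,"ax": 0,"ay": 0,"az": -0.24},{"tx": 0.2,"ty": -1,"tz": 0,"ax": 0,"ay": 0,"az": -0.36}])

```text
time_s: 0.8
position: [0.3199, 0.3221, 0.2817]
tool_rot: [[-0.682, 0.731, -0.0], [0.731, 0.682, -0.0], [-0.0, -0.0, -1.0]]
contact_force: [0.9, 0.2, 0.1]
width: 0.0849
grip_force: 0.0
```

arm_command(plan=[{"tx": 0.07,"ty": -0.34,"tz": 0,"ax": 0,"ay": 0,"az": -0.12},{"tx": 0.14,"ty": -0.67,"tz": 0,"ax": 0,"ay": 0,"az": -0.24},{"tx": 0.2,"ty": -1,"tz": 0,"ax": 0,"ay": 0,"az": -0.36}])

```text
time_s: 1.1
position: [0.3439, 0.2021, 0.2818]
tool_rot: [[-0.533, 0.846, -0.0], [0.846, 0.533, 0.0], [0.0, -0.0, -1.0]]
contact_force: [1.0, -0.7, -0.5]
width: 0.0852
grip_force: 0.0
```

arm_command(plan=[{"tx": 0.07,"ty": -0.34,"tz": 0,"ax": 0,"ay": 0,"az": -0.12},{"tx": 0.14,"ty": -0.67,"tz": 0,"ax": 0,"ay": 0,"az": -0.24},{"tx": 0.2,"ty": -1,"tz": 0,"ax": 0,"ay": 0,"az": -0.36},{"tx": 0.2,"ty": -1,"tz": 0,"ax": 0,"ay": 0,"az": -0.36}])

```text
time_s: 1.5
position: [0.3683, 0.0792, 0.2821]
tool_rot: [[-0.359, 0.933, 0.0], [0.933, 0.359, -0.0], [-0.0, 0.0, -1.0]]
contact_force: [-0.3, 0.7, -0.7]
width: 0.0852
grip_force: 0.0
```

Run:
```python
from h import *
import pickle
s=r.state();im=r.get_image("wrist");cv2.imwrite("pics/w1.png",im);pickle.dump(dict(position=np.array(s["position"]),tool_rot=np.array(s["tool_rot"])),open("w1.pkl","wb"))
```

arm_command(plan=[{"tx": 0.07,"ty": -0.34,"tz": 0,"ax": 0,"ay": 0,"az": -0.12},{"tx": 0.14,"ty": -0.67,"tz": 0,"ax": 0,"ay": 0,"az": -0.24},{"tx": 0.2,"ty": -1,"tz": 0,"ax": 0,"ay": 0,"az": -0.36}])

```text
time_s: 1.85
position: [0.3921, -0.0363, 0.2819]
tool_rot: [[-0.187, 0.982, 0.0], [0.982, 0.187, 0.0], [0.0, 0.0, -1.0]]
contact_force: [0.6, 0.1, -0.1]
width: 0.0851
grip_force: 0.0
```

arm_command(plan=[{"tx": 0.1,"ty": -0.34,"tz": 0,"ax": 0,"ay": 0,"az": -0.15},{"tx": 0.2,"ty": -0.67,"tz": -0.2,"ax": 0,"ay": 0,"az": -0.3},{"tx": 0.3,"ty": -1,"tz": -0.4,"ax": 0,"ay": 0,"az": -0.45},{"tx": 0.3,"ty": -1,"tz": -0.4,"ax": 0,"ay": 0,"az": -0.5}])

```text
time_s: 2.25
position: [0.4272, -0.1594, 0.2314]
tool_rot: [[0.08, 0.997, -0.004], [0.997, -0.08, -0.003], [-0.004, -0.004, -1.0]]
contact_force: [-0.7, 0.1, -0.5]
width: 0.0853
grip_force: 0.0
```

Run:
```python
from h import *
import pickle
s=r.state();im=r.get_image("wrist");pickle.dump(dict(position=np.array(s["position"]),tool_rot=np.array(s["tool_rot"])),open("w2.pkl","wb"))
cv2.imwrite("pics/w2.png",im);w1=cv2.imread("pics/w1.png")
cv2.imwrite("pics/w12.png",np.vstack([w1[:,:],im])[:, :] if 0 else cv2.resize(np.hstack([w1,im]),(800,300)))
```

```text
(no output)
```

View pics/w12.png

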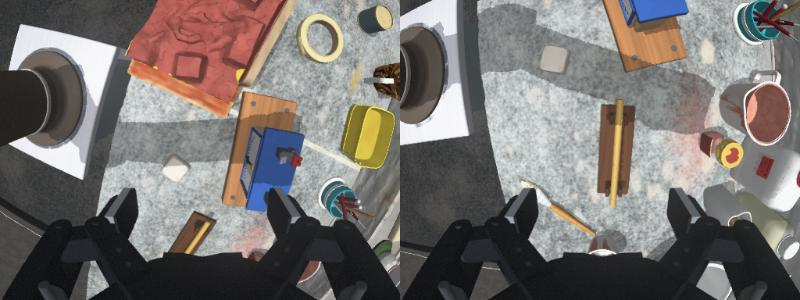

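Run:
```python
from h import *
import pickle
np.set_printoptions(precision=4,suppress=True)
def ends(f,box):
    im=cv2.imread(f);x0,y0,x1,y1=box;c=im[y0:y1,x0:x1];h=cv2.cvtColor(c,cv2.COLOR_BGR2HSV)
    m=((h[...,0]>15)&(h[...,0]<32)&(h[...,1]>110)&(h[...,2]>110)).astype(np.uint8)
    n,l,st,_=cv2.connectedComponentsWithStats(m);k=1+st[1:,4].argmax()
    p=np.argwhere(l==k)[:,::-1]+[x0,y0]
    mu=p.mean(0);u=np.linalg.svd(p-mu,full_matrices=False)[2][0];t=(p-mu)@u
    w=(p-mu)@[-u[1],u[0]];print(f,len(p),mu,"len",np.ptp(t),"wid",np.percentile(w,[2,98]))
    if u[1]<0:u=-u;t=-t
    return mu+u*(t.min()-.5),mu+u*(t.max()+.5)
s=pickle.load(open("w2.pkl","rb"))
a,b=ends("pics/w2.png",(240,110,310,280))
ra,rb=ray("wrist",a,s),ray("wrist",b,s)
A,B=atz(*ra,.044),atz(*rb,.044);print(a,b,A,B,(A+B)/2,np.linalg.norm(A-B),np.degrees(np.arctan2(*(A-B)[:2])))
im=cv2.imread("pics/top0.png")
a,b=ends("pics/top0.png",(258,198,315,214))
if a[0]>b[0]:a,b=b,a
ta,tb=ray("top",a),ray("top",b);print(a,b,atz(*ta,.044),atz(*tb,.044))
print(tri([ra,ta]),tri([rb,tb]))
```

```text
pics/w2.png 1230 [276.9455 193.5699] len 135.7255410957824 wid [-4.5025  4.4038]
[281.6807 127.2617] [271.9417 263.6399] [ 0.4581 -0.1178  0.044 ] [ 0.4333 -0.3078  0.044 ] [ 0.4457 -0.2128  0.044 ] 0.191593573035298 7.422572285706833
pics/top0.png 114 [285.7368 205.8421] len 43.40889504878074 wid [-1.3336  1.2647]
[263.4769 203.1622] [307.5674 208.4703] [ 0.4579 -0.1169  0.044 ] [ 0.434  -0.2985  0.044 ]
[ 0.4576 -0.1172  0.047 ] [ 0.4323 -0.2967  0.0616]
```

arm_command(plan=[{"tx": 0.1,"ty": -0.25,"tz": -0.2,"ax": 0,"ay": 0,"az": -0.107},{"tx": 0.151,"ty": -0.471,"tz": -0.5,"ax": 0,"ay": 0,"az": -0.107},{"tx": 0.151,"ty": -0.471,"tz": -0.8,"ax": 0,"ay": 0,"az": -0.107},{"tx": 0.151,"ty": -0.471,"tz": -0.867,"ax": 0,"ay": 0,"az": -0.107},{"tx": 0.151,"ty": -0.471,"tz": -0.867,"ax": 0,"ay": 0,"az": -0.107},{"tx": 0.151,"ty": -0.471,"tz": -0.867,"ax": 0,"ay": 0,"az": -0.107}])

```text
time_s: 2.9
position: [0.4472, -0.2117, 0.1314]
tool_rot: [[0.128, 0.992, 0.002], [0.992, -0.128, 0.0], [0.001, 0.002, -1.0]]
contact_force: [-0.0, 0.1, 0.2]
width: 0.0853
grip_force: 0.0
```

Run:
```python
from h import *
import pickle
np.set_printoptions(precision=4,suppress=True)
s=r.state();im=r.get_image("wrist");cv2.imwrite("pics/w3.png",im)
h=cv2.cvtColor(im,cv2.COLOR_BGR2HSV);m=((h[...,0]>15)&(h[...,0]<32)&(h[...,1]>110)&(h[...,2]>110)).astype(np.uint8)
n,l,st,_=cv2.connectedComponentsWithStats(m)
for k in range(1,n):
    if st[k,4]>400:
        p=np.argwhere(l==k)[:,::-1];i=p[:,1].argmin();print(st[k],p[p[:,1]<=p[i,1]+2].mean(0))
        for v in range(st[k,1],st[k,1]+st[k,3],20):
            q=p[p[:,1]==v];print(v,q[:,0].min(),q[:,0].max(),atz(*ray("wrist",(q[:,0].mean(),v),s),.046))
print(s["position"],s["tool_rot"])
```

```text
[ 250   81   14  192 2325] [257.      82.0541]
81 252 262 [ 0.4577 -0.1182  0.046 ]
101 251 262 [ 0.455 -0.136  0.046]
121 251 263 [ 0.4531 -0.1539  0.046 ]
141 251 263 [ 0.4508 -0.1719  0.046 ]
161 251 262 [ 0.448  -0.1902  0.046 ]
181 251 262 [ 0.4455 -0.2089  0.046 ]
201 251 262 [ 0.443  -0.2284  0.046 ]
221 251 262 [ 0.4403 -0.2487  0.046 ]
241 251 262 [ 0.4375 -0.2703  0.046 ]
261 252 261 [ 0.4345 -0.2933  0.046 ]
[442 146  40  48 916] [465.0667 147.3667]
146 464 467 [ 0.6742 -0.1969  0.046 ]
166 446 480 [ 0.6669 -0.2185  0.046 ]
186 449 474 [ 0.6708 -0.2418  0.046 ]
[172 280  64  39 505] [177.5294 281.1765]
280 175 178 [ 0.3437 -0.3086  0.046 ]
300 195 209 [ 0.3666 -0.338   0.046 ]
[ 0.4472 -0.2117  0.1314] [[ 0.1276  0.9918  0.0018]
 [ 0.9918 -0.1276  0.0004]
 [ 0.0007  0.0018 -1.    ]]
```

arm_command(plan=[{"tx": -0.015,"ty": 0,"tz": -0.3,"ax": 0,"ay": 0,"az": 0},{"tx": -0.015,"ty": 0,"tz": -0.6,"ax": 0,"ay": 0,"az": 0},{"tx": -0.015,"ty": 0,"tz": -0.8,"ax": 0,"ay": 0,"az": 0},{"tx": -0.015,"ty": 0,"tz": -0.88,"ax": 0,"ay": 0,"az": 0},{"tx": -0.015,"ty": 0,"tz": -0.88,"ax": 0,"ay": 0,"az": 0},{"tx": -0.015,"ty": 0,"tz": -0.88,"ax": 0,"ay": 0,"az": 0}])

```text
time_s: 3.55
position: [0.4454, -0.2129, 0.0259]
tool_rot: [[0.129, 0.992, 0.002], [0.992, -0.129, -0.0], [-0.0, 0.002, -1.0]]
contact_force: [-0.3, -0.8, -0.1]
width: 0.0855
grip_force: 0.0
```

arm_command(plan=[{"tx": 0,"ty": 0,"tz": 0,"ax": 0,"ay": 0,"az": 0},{"tx": 0,"ty": 0,"tz": 0,"ax": 0,"ay": 0,"az": 0},{"tx": 0,"ty": 0,"tz": 0,"ax": 0,"ay": 0,"az": 0},{"tx": 0,"ty": 0,"tz": 0,"ax": 0,"ay": 0,"az": 0},{"tx": 0,"ty": 0,"tz": 0,"ax": 0,"ay": 0,"az": 0},{"tx": 0,"ty": 0,"tz": 0,"ax": 0,"ay": 0,"az": 0},{"tx": 0,"ty": 0,"tz": 0,"ax": 0,"ay": 0,"az": 0},{"tx": 0,"ty": 0,"tz": 0,"ax": 0,"ay": 0,"az": 0},{"tx": 0,"ty": 0,"tz": 0,"ax": 0,"ay": 0,"az": 0},{"tx": 0,"ty": 0,"tz": 0,"ax": 0,"ay": 0,"az": 0}], fingers=1)

```text
time_s: 4.55
position: [0.4442, -0.2126, 0.0243]
tool_rot: [[0.13, 0.992, -0.0], [0.992, -0.13, 0.0], [0.0, -0.0, -1.0]]
contact_force: [-0.6, -0.6, -0.6]
width: -0.0005
grip_force: 0.0
```

Run:
```python
from h import *
s=r.state();print(s["width"],s["grip_force"],s["position"])
w=r.get_image("wrist");a=r.get_image("side")
cv2.imwrite("pics/w4.png",w)
c=cv2.resize(a[150:260,215:325],(400,400),interpolation=cv2.INTER_CUBIC)
cv2.imwrite("pics/d1.png",np.hstack([cv2.resize(w[60:360,110:410],(400,400)),c]))
```

```text
-0.0004917499810832158 0.0 [ 0.44420078 -0.21258725  0.02432813]
```

View pics/d1.png

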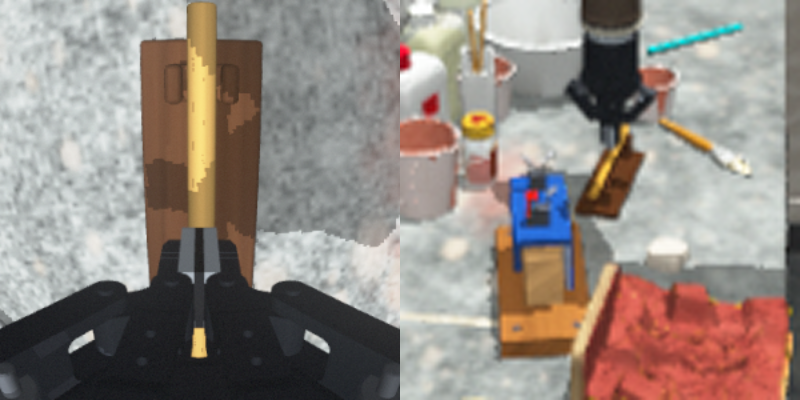

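Run:
```python
from h import *
np.set_printoptions(precision=4,suppress=True)
s=r.state();im=cv2.imread("pics/w4.png")
h=cv2.cvtColor(im,cv2.COLOR_BGR2HSV);m=((h[...,0]>14)&(h[...,0]<33)&(h[...,1]>90)&(h[...,2]>80))
for v in range(60,235,12):
    q=np.flatnonzero(m[v,240:285])+240
    if len(q)<3:continue
    a,b=q.min()-.5,q.max()+.5
    o,da=ray("wrist",(a,v),s);_,db=ray("wrist",(b,v),s)
    ang=np.arccos(da@db);D=.006/np.sin(ang/2);d=da+db;d/=np.linalg.norm(d);print(v,a,b,o+d*D, atz(o,d,.044))
cv2.imwrite("pics/d2.png",cv2.resize(im[200:384,180:340],(690,794//1))[:600] if 0 else cv2.resize(im[210:350,170:350],(771,600),interpolation=cv2.INTER_CUBIC))
```

```text
72 250.5 271.5 [ 0.4573 -0.1215  0.0327] [ 0.4571 -0.1227  0.044 ]
84 250.5 271.5 [ 0.4564 -0.1285  0.033 ] [ 0.4562 -0.1292  0.044 ]
96 249.5 272.5 [ 0.4553 -0.1359  0.0485] [ 0.4554 -0.1358  0.044 ]
108 249.5 272.5 [ 0.4545 -0.1422  0.0491] [ 0.4546 -0.1423  0.044 ]
120 249.5 272.5 [ 0.4537 -0.1484  0.0499] [ 0.4537 -0.1488  0.044 ]
132 249.5 272.5 [ 0.4529 -0.1547  0.0508] [ 0.4529 -0.1553  0.044 ]
144 249.5 272.5 [ 0.4521 -0.1608  0.0519] [ 0.452  -0.1619  0.044 ]
156 249.5 272.5 [ 0.4513 -0.1669  0.0531] [ 0.4512 -0.1685  0.044 ]
168 249.5 271.5 [ 0.4501 -0.1745  0.0476] [ 0.45   -0.1753  0.044 ]
180 249.5 271.5 [ 0.4493 -0.1808  0.0493] [ 0.4491 -0.1821  0.044 ]
192 249.5 271.5 [ 0.4485 -0.187   0.0511] [ 0.4482 -0.1892  0.044 ]
204 250.5 271.5 [ 0.4477 -0.1958  0.0458] [ 0.4476 -0.1964  0.044 ]
216 250.5 271.5 [ 0.4468 -0.2022  0.0481] [ 0.4466 -0.2038  0.044 ]
228 250.5 270.5 [ 0.4453 -0.212   0.0427] [ 0.4454 -0.2114  0.044 ]
```

View pics/d2.png

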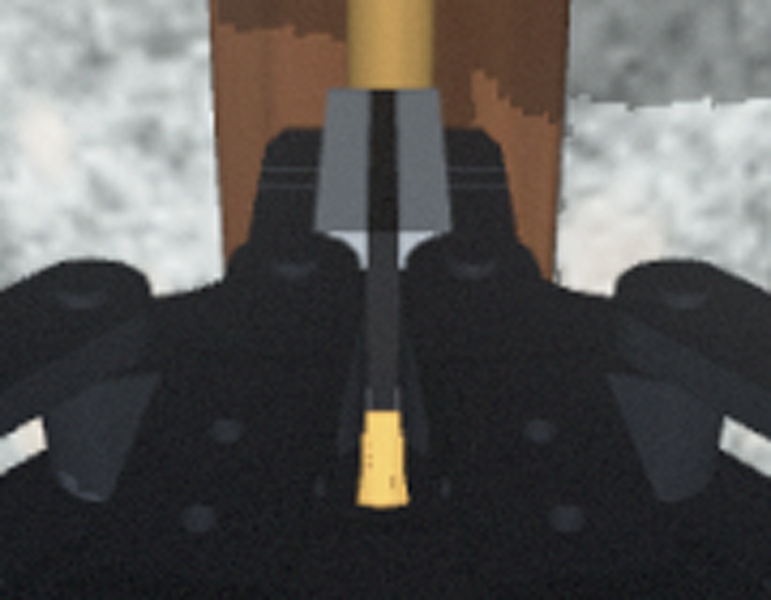

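Run:
```python
from h import *
np.set_printoptions(precision=4,suppress=True)
s=r.state();R=np.array(s["tool_rot"]);p=np.array(s["position"])
for y in(0,.006):
  for x in (0.011,0,-.011):
    for z in (0,-.0187,-.04): print(x,y,z,proj("wrist",p+R@[x,y,z],s))
print(atz(*ray("wrist",(260,316),s),.044),atz(*ray("wrist",(260,305),s),.044),s["qpos"])
```

```text
0.011 0 0 [258.8113 202.0435]
0.011 0 -0.0187 [258.804  212.3397]
0.011 0 -0.04 [258.7939 226.8939]
0 0 0 [258.8025 217.8311]
0 0 -0.0187 [258.7947 229.4325]
0 0 -0.04 [258.784  245.6636]
-0.011 0 0 [258.7942 232.9724]
-0.011 0 -0.0187 [258.7861 245.6881]
-0.011 0 -0.04 [258.775  263.2874]
0.011 0.006 0 [268.088  202.0454]
0.011 0.006 -0.0187 [269.0204 212.3374]
0.011 0.006 -0.04 [270.327  226.8827]
0 0.006 0 [267.908 217.828]
0 0.006 -0.0187 [268.7898 229.4239]
0 0.006 -0.04 [270.0113 245.6443]
-0.011 0.006 0 [267.719 232.965]
-0.011 0.006 -0.0187 [268.5492 245.6742]
-0.011 0.006 -0.04 [269.6858 263.2616]
[ 0.4364 -0.2792  0.044 ] [ 0.4377 -0.2691  0.044 ] [-0.1699  0.4865  0.6657  2.1055 -0.4667  0.6969  0.6754]
```

Run:
```python
from h import *
np.set_printoptions(precision=2,suppress=True)
s=r.state();im=cv2.imread("pics/w4.png")
h=cv2.cvtColor(im,cv2.COLOR_BGR2HSV)
print(h[54:74:1,261].tolist())
for z in(.03,.044,.055,.065): print(z,proj("wrist",[.4581,-.1178,z],s),proj("side",np.array([.4581,-.1178,z])),proj("side",np.array([.4333,-.3078,z])))
print("tcp side",proj("side",np.array(s["position"])),proj("side",np.array(s["position"])+[0,0,.0187]),proj("side",np.array(s["position"])+[0,0,.045]))
```

```text
[[83, 7, 138], [83, 7, 137], [75, 4, 136], [70, 6, 139], [78, 9, 141], [80, 5, 145], [83, 7, 148], [19, 72, 139], [19, 129, 186], [18, 131, 192], [18, 134, 192], [19, 132, 193], [19, 129, 193], [19, 131, 193], [19, 133, 195], [19, 130, 194], [19, 133, 191], [18, 131, 195], [19, 133, 193], [19, 132, 195]]
0.03 [261.47  66.19] [267.23 205.9 ] [276.21 186.98]
0.044 [261.69  62.96] [267.2  203.47] [276.23 184.68]
0.055 [261.89  60.01] [267.19 201.54] [276.24 182.86]
0.065 [262.1   56.93] [267.17 199.78] [276.24 181.2 ]
tcp side [272.2  197.03] [272.2  193.87] [272.19 189.38]
```

arm_command(plan=[{"tx": 0,"ty": 0,"tz": 0.2,"ax": 0,"ay": 0,"az": 0},{"tx": 0,"ty": 0,"tz": 0.4,"ax": 0,"ay": 0,"az": 0},{"tx": 0,"ty": 0,"tz": 0.5,"ax": 0,"ay": 0,"az": 0},{"tx": 0,"ty": 0,"tz": 0.5,"ax": 0,"ay": 0,"az": 0},{"tx": 0,"ty": 0,"tz": 0.5,"ax": 0,"ay": 0,"az": 0}])

```text
time_s: 5.15
position: [0.4442, -0.2121, 0.0839]
tool_rot: [[0.129, 0.992, 0.0], [0.992, -0.129, 0.0], [0.0, 0.0, -1.0]]
contact_force: [-0.8, 0.2, -0.3]
width: -0.0001
grip_force: 0.0
```

Run:
```python
from h import *
np.set_printoptions(precision=4,suppress=True,linewidth=200)
s=r.state();im=r.get_image("wrist");cv2.imwrite("pics/w5.png",im);sd=r.get_image("side");cv2.imwrite("pics/s5.png",sd)
print(s["position"],s["width"],s["grip_force"],s["contact_force"])
w4=cv2.imread("pics/w4.png");d=np.abs(im.astype(int)-w4).sum(2)
for u in range(232,292,4):
    st=d[:,u]<25;print(u,"".join('#' if st[v:v+3].all() else '.' for v in range(190,330,3)))
for v in range(195,240,4): print(v,im[v,259].tolist(),im[v,265].tolist(),im[v,272].tolist())
h=cv2.cvtColor(im,cv2.COLOR_BGR2HSV);m=((h[...,0]>15)&(h[...,0]<32)&(h[...,1]>100)&(h[...,2]>100)).astype(np.uint8)
n,l,st,_=cv2.connectedComponentsWithStats(m)
for k in range(1,n):
    if st[k,4]>200: print(st[k])
```

```text
[ 0.4442 -0.2121  0.0839] -6.117566330125687e-05 0.0 [-0.8028  0.2304 -0.3063]
232 .........#####################.#############.##
236 .................#######.#########.######.##.##
240 ..........###.#.###################.###########
244 ..........###################################.#
248 ..........####.#.######...###########.#####..##
252 ..............#####.#..#...##############..####
256 ..............########################.........
260 ..............#.######.#########.#####.........
264 ..............#########......#########.#......#
268 ..............#.#######...#####################
272 ....#..########.#######.##########.############
276 .................##################.##########.
280 .................################.#####.#..##.#
284 .............##############################.##.
288 ..............#############################.###
195 [86, 143, 178] [78, 128, 159] [47, 62, 86]
199 [86, 144, 180] [73, 124, 156] [43, 58, 81]
203 [80, 140, 175] [74, 125, 156] [46, 60, 84]
207 [107, 183, 224] [95, 164, 205] [44, 59, 84]
211 [123, 209, 242] [97, 164, 204] [45, 61, 84]
215 [120, 207, 242] [92, 159, 199] [48, 62, 87]
219 [120, 207, 240] [94, 159, 199] [47, 63, 87]
223 [122, 207, 241] [89, 155, 195] [49, 62, 87]
227 [118, 204, 240] [91, 156, 194] [49, 63, 86]
231 [36, 35, 40] [99, 95, 93] [74, 77, 88]
235 [36, 36, 39] [105, 101, 98] [83, 85, 89]
239 [34, 37, 36] [102, 98, 94] [102, 100, 98]
[ 252   74   17  157 2475]
[ 467  150   45   61 1700]
```

Run:
```python
from h import *
np.set_printoptions(precision=4,suppress=True,linewidth=200)
s=r.state();a=cv2.imread("pics/s5.png").astype(int);b=cv2.imread("pics/side0.png").astype(int);d=np.abs(a-b).sum(2)
print(d[170:202,266:280])
p=np.array(s["position"]);
for z in(0,.02,.045):print(z,proj("side",p+[0,0,z]))
for z in(-.03,-.045,-.0637,-.0825):print(z,proj("wrist",p+np.array(s["tool_rot"])@[.011,0,z],s),proj("wrist",p+np.array(s["tool_rot"])@[.011,0.006,z],s))
```

```text
[[282 263 244 240 329 453 497 510 515 505 443 402 550 284]
 [240 268 281 262 299 422 523 526 516 508 492 527 465 303]
 [109 172 213 230 343 499 515 524 511 496 480 531 542 251]
 [  9  10  31 150 365 472 482 498 523 473 370 294 187 177]
 [  7  10  13  97 396 395 398 416 512 433 219  78  17  19]
 [ 15  11  17  71 341 353 353 349 490 450 192  16   8  15]
 [ 12  19  14  72 364 356 374 368 516 450 175  18  20   8]
 [ 20  18  16  78 361 344 341 336 488 393 110  19  18  15]
 [ 21  15  22  69 318 302 272 249 394 312  80  19  19  11]
 [ 16  15   9  39 156 206 251 203 268 180  15   5  15  10]
 [ 20  12  19  11  22  91 218 148 117   8  12   9   9  13]
 [ 19  15  14  21  17  31  85  64  51  12   9   5   4   9]
 [ 10  16  14  15  10  14  16  15  13  10   6   8   6  11]
 [ 20  20  16  16  13  19  15  15  16  12   9  14  10   1]
 [ 10  15  19  16  15  14  13  16  11  14  15  17  15   8]
 [ 19  14  10  11  17  14  16  13  11  13   8  11  14  19]
 [ 10  11  16  11  21  12  23  13   6  15  14  19  17  14]
 [ 13  20  15  18  11  17  10   1  12   8  10   2  15  10]
 [ 11  13  16  10  13  19  14   5  17 
[... 348 characters left out ...]
3   8  10  10   8  14   4]
 [ 19  18   9   9  14  36 117  60  12  10  11   5   2   2]
 [ 16  12  14   9   9  10   9  10  11   9   3   8  12   9]
 [ 14  12  10   6  10  10  15   4   9   5   8   7   8   9]
 [ 19  21  15  17   8   8   4   5   8   9   4   6   8  17]
 [ 60  73  71  55  10   8   8  33  29  28  11   8   6   9]
 [137  75 133 137  22   5  10  72  86  45   6   7   9  10]
 [ 74  84 174 146  45   7  12  80  70   8  14   9  11  18]]
0 [272.2829 186.9936]
0.02 [272.279 183.507]
0.045 [272.2741 179.0945]
-0.03 [258.7991 219.6253] [269.6763 219.619 ]
-0.045 [258.7913 230.8601] [270.6808 230.846 ]
-0.0637 [258.7797 248.0773] [272.2046 248.0466]
-0.0825 [258.765  270.2816] [274.1413 270.2209]
```

arm_command(plan=[{"tx": 0.005,"ty": 0,"tz": 0,"ax": 0,"ay": 0,"az": 0},{"tx": 0.005,"ty": 0,"tz": 0,"ax": 0,"ay": 0,"az": 0},{"tx": 0.005,"ty": 0,"tz": 0,"ax": 0,"ay": 0,"az": 0},{"tx": 0.005,"ty": 0,"tz": 0,"ax": 0,"ay": 0,"az": 0},{"tx": 0.005,"ty": 0,"tz": 0,"ax": 0,"ay": 0,"az": 0},{"tx": 0.005,"ty": 0,"tz": 0,"ax": 0,"ay": 0,"az": 0},{"tx": 0.005,"ty": 0,"tz": -0.2,"ax": 0,"ay": 0,"az": 0},{"tx": 0.005,"ty": 0,"tz": -0.4,"ax": 0,"ay": 0,"az": 0},{"tx": 0.005,"ty": 0,"tz": -0.5,"ax": 0,"ay": 0,"az": 0},{"tx": 0.005,"ty": 0,"tz": -0.5,"ax": 0,"ay": 0,"az": 0}], fingers=-1)

```text
time_s: 6.25
position: [0.4437, -0.2123, 0.0232]
tool_rot: [[0.13, 0.992, -0.003], [0.992, -0.13, 0.001], [0.0, -0.003, -1.0]]
contact_force: [-0.4, -0.1, -0.0]
width: 0.0853
grip_force: 0.0
```

arm_command(plan=[{"tx": 0,"ty": 0,"tz": -0.08,"ax": 0,"ay": 0,"az": 0},{"tx": 0,"ty": 0,"tz": -0.16,"ax": 0,"ay": 0,"az": 0},{"tx": 0,"ty": 0,"tz": -0.22,"ax": 0,"ay": 0,"az": 0},{"tx": 0,"ty": 0,"tz": -0.22,"ax": 0,"ay": 0,"az": 0}])

```text
time_s: 6.65
position: [0.4443, -0.2124, -0.0028]
tool_rot: [[0.13, 0.992, -0.001], [0.992, -0.13, 0.0], [0.0, -0.001, -1.0]]
contact_force: [0.5, 0.5, 0.4]
width: 0.0856
grip_force: 0.0
```

arm_command(plan=[{"tx": 0,"ty": 0,"tz": -0.06,"ax": 0,"ay": 0,"az": 0},{"tx": 0,"ty": 0,"tz": -0.12,"ax": 0,"ay": 0,"az": 0},{"tx": 0,"ty": 0,"tz": -0.12,"ax": 0,"ay": 0,"az": 0},{"tx": 0,"ty": 0,"tz": -0.12,"ax": 0,"ay": 0,"az": 0}])

```text
time_s: 7.05
position: [0.4447, -0.2127, -0.0166]
tool_rot: [[0.13, 0.992, -0.0], [0.992, -0.13, 0.0], [-0.0, -0.0, -1.0]]
contact_force: [-0.7, 0.2, 0.4]
width: 0.0855
grip_force: 0.0
```

arm_command(plan=[{"tx": 0,"ty": 0,"tz": 0,"ax": 0,"ay": 0,"az": 0},{"tx": 0,"ty": 0,"tz": 0,"ax": 0,"ay": 0,"az": 0},{"tx": 0,"ty": 0,"tz": 0,"ax": 0,"ay": 0,"az": 0},{"tx": 0,"ty": 0,"tz": 0,"ax": 0,"ay": 0,"az": 0},{"tx": 0,"ty": 0,"tz": 0,"ax": 0,"ay": 0,"az": 0},{"tx": 0,"ty": 0,"tz": 0,"ax": 0,"ay": 0,"az": 0},{"tx": 0,"ty": 0,"tz": 0,"ax": 0,"ay": 0,"az": 0},{"tx": 0,"ty": 0,"tz": 0,"ax": 0,"ay": 0,"az": 0}], fingers=1)

```text
time_s: 7.85
position: [0.4449, -0.2126, -0.0163]
tool_rot: [[0.13, 0.992, 0.0], [0.992, -0.13, 0.0], [0.0, 0.0, -1.0]]
contact_force: [0.2, 1.5, 5.6]
width: 0.0097
grip_force: 58.5
```

arm_command(plan=[{"tx": 0,"ty": 0,"tz": 0.1,"ax": 0,"ay": 0,"az": 0},{"tx": 0,"ty": 0,"tz": 0.3,"ax": 0,"ay": 0,"az": 0},{"tx": 0,"ty": 0,"tz": 0.6,"ax": 0,"ay": 0,"az": 0},{"tx": 0,"ty": 0,"tz": 0.9,"ax": 0,"ay": 0,"az": 0},{"tx": 0,"ty": 0,"tz": 1,"ax": 0,"ay": 0,"az": 0},{"tx": 0,"ty": 0,"tz": 1,"ax": 0,"ay": 0,"az": 0}])

```text
time_s: 8.45
position: [0.446, -0.2128, 0.1053]
tool_rot: [[0.129, 0.992, 0.004], [0.992, -0.129, -0.0], [0.0, 0.004, -1.0]]
contact_force: [-0.5, 0.3, -0.7]
width: 0.0101
grip_force: 58.5
```

arm_command(plan=[{"tx": 0,"ty": 0,"tz": 0.3,"ax": 0,"ay": 0,"az": 0},{"tx": 0,"ty": 0,"tz": 0.6,"ax": 0,"ay": 0,"az": 0},{"tx": 0,"ty": 0,"tz": 0.9,"ax": 0,"ay": 0,"az": 0},{"tx": 0,"ty": 0,"tz": 0.9,"ax": 0,"ay": 0,"az": 0}])

```text
time_s: 8.85
position: [0.4466, -0.2134, 0.2141]
tool_rot: [[0.13, 0.992, 0.005], [0.992, -0.13, -0.001], [-0.0, 0.005, -1.0]]
contact_force: [-0.1, -0.1, -1.6]
width: 0.01
grip_force: 58.6
```

arm_command(plan=[{"tx": 0.05,"ty": 0.25,"tz": 0,"ax": 0,"ay": 0,"az": 0.1},{"tx": 0.1,"ty": 0.5,"tz": 0,"ax": 0,"ay": 0,"az": 0.2},{"tx": 0.15,"ty": 0.7,"tz": 0,"ax": 0,"ay": 0,"az": 0.3},{"tx": 0.15,"ty": 0.7,"tz": 0,"ax": 0,"ay": 0,"az": 0.35},{"tx": 0.15,"ty": 0.7,"tz": 0,"ax": 0,"ay": 0,"az": 0.35},{"tx": 0.15,"ty": 0.7,"tz": 0,"ax": 0,"ay": 0,"az": 0.35}])

```text
time_s: 9.45
position: [0.4621, -0.1294, 0.2107]
tool_rot: [[-0.051, 0.999, -0.002], [0.999, 0.051, -0.0], [-0.0, -0.002, -1.0]]
contact_force: [-0.7, -0.2, -2.9]
width: 0.0103
grip_force: 58.6
```

Run:
```python
from h import *
import pickle
s=r.state();im=r.get_image("wrist");sd=r.get_image("side")
pickle.dump(dict(position=np.array(s["position"]),tool_rot=np.array(s["tool_rot"])),open("w6.pkl","wb"))
cv2.imwrite("pics/w6.png",im);cv2.imwrite("pics/s6.png",sd);print(s["position"],s["grip_force"],s["width"],s["contact_force"])
w1=cv2.imread("pics/w1.png")
cv2.imwrite("pics/e1.png",np.hstack([cv2.resize(w1[110:280,285:400],(400,591),interpolation=cv2.INTER_CUBIC),cv2.resize(im,None,fx=.75,fy=.75)[:, :400][:, :] if 0 else cv2.copyMakeBorder(cv2.resize(im,(400,300)),0,291,0,0,cv2.BORDER_CONSTANT)]))
```

```text
[ 0.46205098 -0.12943349  0.21066181] 58.59114646911621 0.010307706519075826 [-0.65310971 -0.16298715 -2.89892186]
```

View pics/e1.png

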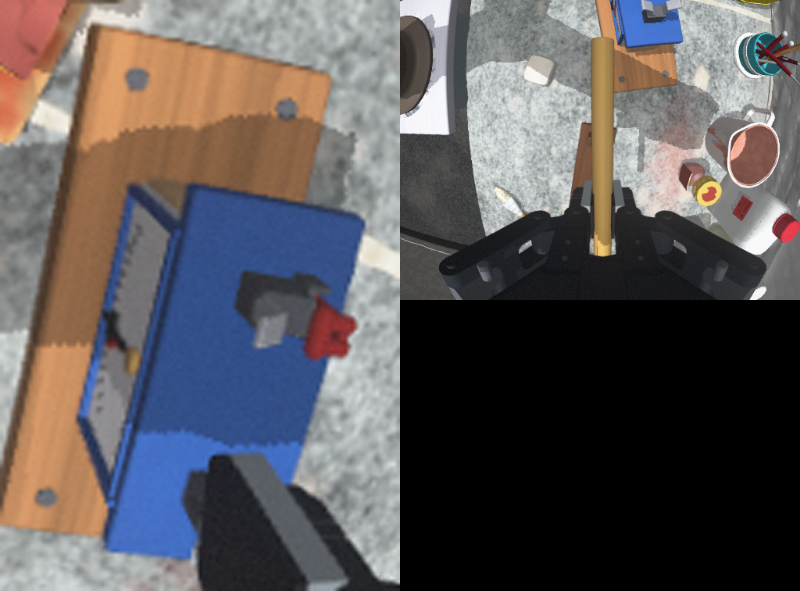

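Run:
```python
from h import *
import pickle
np.set_printoptions(precision=4,suppress=True)
w1=pickle.load(open("w1.pkl","rb"))
P=lambda u,v:(80+u*.3,160+v*.3)
Q=lambda u,v:(285+u/3.478,110+v/3.476)
off=np.array([atz(*ray("top",P(*p)),.03) for p in[(375,95),(557,55),(577,135),(393,177)]])
print("offcut top",off,off.mean(0))
for a,b in((0,1),(3,2),(0,3),(1,2)):
    d=off[a]-off[b];print(np.degrees(np.arctan2(-d[0],d[1])),np.linalg.norm(d))
g=np.array([atz(*ray("top",P(*p)),.137) for p in[(403,86),(520,60),(525,113)]]);print(g,(g[0]+g[2])/2)
o1=np.array([atz(*ray("wrist",Q(*p),w1),.03) for p in[(92,25),(330,75),(0,525)]]);print("w1 offcut",o1,(o1[1]+o1[2])/2)
A=atz(*ray("wrist",Q(190,186),w1),.137);B=atz(*ray("wrist",Q(363,213),w1),.137);C=atz(*ray("wrist",Q(107,550),w1),.137);print("beam",A,B,C,(B+C)/2,np.linalg.norm(A-B),np.linalg.norm(A-C))
for p in((262,300),(252,275),(290,290),(335,330)):print(p,"z.187",atz(*ray("wrist",Q(*p),w1),.187),"z.167",atz(*ray("wrist",Q(*p),w1),.167))
for n,p in(("jaw",(427,93)),("fork2",(493,82))):print(n,atz(*ray("top",P(*p)),.187),atz(*ray("top",P(*p)),.167))
```

```text
offcut top [[ 0.5255  0.1797  0.03  ]
 [ 0.575  -0.0496  0.03  ]
 [ 0.472  -0.0741  0.03  ]
 [ 0.4211  0.1554  0.03  ]] [0.4984 0.0528 0.03  ]
12.184559198987015 0.23457168681099702
12.516912667898646 0.23501149105794483
-76.8945774390722 0.10723101818546155
-76.64688641096328 0.10587597365636463
[[ 0.5139  0.1312  0.137 ]
 [ 0.5442 -0.0075  0.137 ]
 [ 0.4799 -0.0134  0.137 ]] [0.4969 0.0589 0.137 ]
w1 offcut [[ 0.4202  0.1583  0.03  ]
 [ 0.5284  0.1817  0.03  ]
 [ 0.4741 -0.0732  0.03  ]] [0.5013 0.0542 0.03  ]
beam [0.4521 0.1197 0.137 ] [0.5152 0.1353 0.137 ] [ 0.4837 -0.0154  0.137 ] [0.4995 0.06   0.137 ] 0.06500541650271616 0.13875871691506192
(262, 300) z.187 [0.4704 0.1016 0.187 ] z.167 [0.4797 0.0983 0.167 ]
(252, 275) z.187 [0.464  0.1073 0.187 ] z.167 [0.4728 0.1044 0.167 ]
(290, 290) z.187 [0.4774 0.1075 0.187 ] z.167 [0.4871 0.1046 0.167 ]
(335, 330) z.187 [0.4973 0.1016 0.187 ] z.167 [0.5085 0.0983 0.167 ]
jaw [0.4947 0.0972 0.187 ] [0.4988 0.0994 0.167 ]
fork2 [0.5069 0.0214 0.187 ] [0.5112 0.0227 0.167 ]
```

arm_command(plan=[{"tx": 0.05,"ty": 0.25,"tz": 0,"ax": 0,"ay": 0,"az": 0.08},{"tx": 0.1,"ty": 0.5,"tz": 0,"ax": 0,"ay": 0,"az": 0.16},{"tx": 0.157,"ty": 0.78,"tz": 0,"ax": 0,"ay": 0,"az": 0.25}])

```text
time_s: 9.85
position: [0.4816, -0.0354, 0.2116]
tool_rot: [[-0.181, 0.983, 0.0], [0.983, 0.181, -0.0], [-0.0, 0.0, -1.0]]
contact_force: [-0.1, -0.1, -1.4]
width: 0.0101
grip_force: 58.6
```

arm_command(plan=[{"tx": 0.05,"ty": 0.25,"tz": 0,"ax": 0,"ay": 0,"az": 0.04},{"tx": 0.1,"ty": 0.5,"tz": 0,"ax": 0,"ay": 0,"az": 0.087},{"tx": 0.157,"ty": 0.75,"tz": -0.1,"ax": 0,"ay": 0,"az": 0.087},{"tx": 0.157,"ty": 0.78,"tz": -0.25,"ax": 0,"ay": 0,"az": 0.087},{"tx": 0.157,"ty": 0.78,"tz": -0.3,"ax": 0,"ay": 0,"az": 0.087},{"tx": 0.157,"ty": 0.78,"tz": -0.3,"ax": 0,"ay": 0,"az": 0.087},{"tx": 0.157,"ty": 0.78,"tz": -0.3,"ax": 0,"ay": 0,"az": 0.087}])

```text
time_s: 10.55
position: [0.5008, 0.0572, 0.1761]
tool_rot: [[-0.225, 0.974, 0.0], [0.974, 0.225, -0.0], [-0.0, 0.0, -1.0]]
contact_force: [-0.9, 0.2, -0.7]
width: 0.0104
grip_force: 58.6
```

Run:
```python
from h import *
import pickle
np.set_printoptions(precision=4,suppress=True)
s=r.state();im=r.get_image("wrist");sd=r.get_image("side");tp=r.get_image("top")
cv2.imwrite("pics/w7.png",im);cv2.imwrite("pics/s7.png",sd);print(s["position"],s["tool_rot"],s["width"],s["contact_force"],s["wrist_torque"])
pickle.dump(dict(position=np.array(s["position"]),tool_rot=np.array(s["tool_rot"])),open("w7.pkl","wb"))
cv2.imwrite("pics/e2.png",np.hstack([cv2.resize(im[40:265,160:360],(533,600),interpolation=cv2.INTER_CUBIC),cv2.copyMakeBorder(cv2.resize(sd[165:245,225:296],(267,300),interpolation=cv2.INTER_CUBIC),0,300,0,0,cv2.BORDER_CONSTANT)]))
```

```text
[0.5008 0.0572 0.1761] [[-0.2253  0.9743  0.0005]
 [ 0.9743  0.2253 -0.0002]
 [-0.0003  0.0004 -1.    ]] 0.010386998316000736 [-0.8577  0.1541 -0.7416] [-0.0294  0.0136  0.0338]
```

View pics/e2.png

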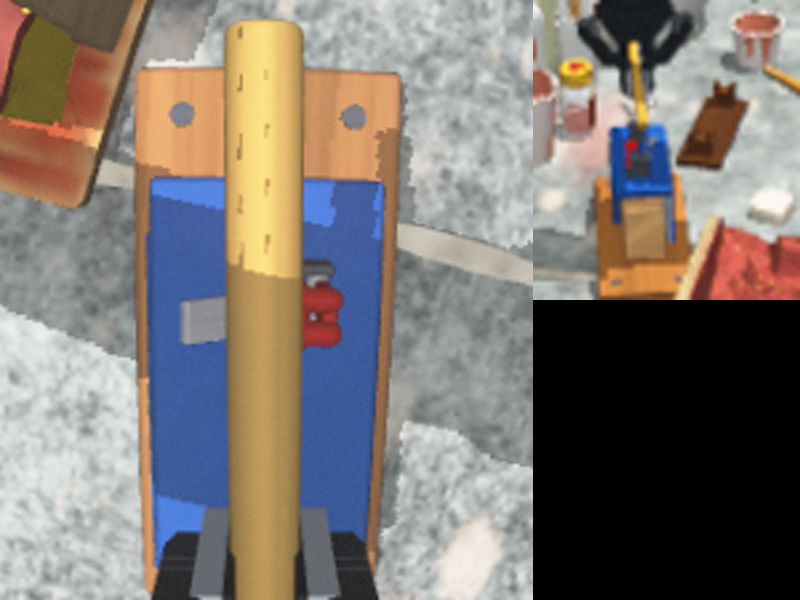

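Run:
```python
from h import *
import pickle
np.set_printoptions(precision=4,suppress=True)
s=pickle.load(open("w7.pkl","rb"));R=s["tool_rot"];p=s["position"]
Q=lambda u,v:(160+u/2.667,40+v/2.667)
T=lambda q,z:R.T@(atz(*ray("wrist",Q(*q),s),z)-p)
for q in((150,178),(384,182),(157,540),(368,540)):print(q,T(q,.137))
for q in((136,70),(400,75),(182,114),(355,117)):print("off",q,T(q,.03))
for q in((264.5,25),(265,300),(266,500)):print("rod",q,T(q,.236))
im=cv2.imread("pics/w7.png")
for q in((180,300),(183,344)):print("fork",q,T(q,.187))
```

```text
(150, 178) [ 0.0717 -0.0316  0.039 ]
(384, 182) [0.0706 0.0332 0.0391]
(157, 540) [-0.0381 -0.0334  0.0391]
(368, 540) [-0.038   0.0325  0.0391]
off (136, 70) [ 0.1164 -0.0523  0.146 ]
off (400, 75) [0.1145 0.0555 0.1461]
off (182, 114) [ 0.0972 -0.0334  0.146 ]
off (355, 117) [0.0961 0.037  0.1461]
rod (264.5, 25) [ 0.0959 -0.     -0.0599]
rod (265, 300) [ 0.0532  0.0001 -0.0599]
rod (266, 500) [ 0.0195  0.0003 -0.0599]
fork (180, 300) [ 0.0452 -0.0184 -0.0109]
fork (183, 344) [ 0.0353 -0.018  -0.0109]
```

arm_command(plan=[{"tx": 0,"ty": 0,"tz": -0.15,"ax": 0,"ay": 0,"az": -0.01},{"tx": 0,"ty": 0,"tz": -0.28,"ax": 0,"ay": 0,"az": -0.01},{"tx": 0,"ty": 0,"tz": -0.34,"ax": 0,"ay": 0,"az": -0.01},{"tx": 0,"ty": 0,"tz": -0.37,"ax": 0,"ay": 0,"az": -0.01},{"tx": 0,"ty": 0,"tz": -0.37,"ax": 0,"ay": 0,"az": -0.01}])

```text
time_s: 11.2
position: [0.5006, 0.0584, 0.1313]
tool_rot: [[-0.222, 0.975, 0.0], [0.975, 0.222, -0.0], [-0.0, 0.0, -1.0]]
contact_force: [-0.1, -0.0, -0.4]
width: 0.0101
grip_force: 58.6
```

arm_command(plan=[{"tx": 0,"ty": 0,"tz": -0.02,"ax": 0,"ay": 0,"az": 0},{"tx": 0,"ty": 0,"tz": -0.04,"ax": 0,"ay": 0,"az": 0},{"tx": 0,"ty": 0,"tz": -0.06,"ax": 0,"ay": 0,"az": 0},{"tx": 0,"ty": 0,"tz": -0.08,"ax": 0,"ay": 0,"az": 0},{"tx": 0,"ty": 0,"tz": -0.08,"ax": 0,"ay": 0,"az": 0}])

```text
time_s: 11.7
position: [0.4999, 0.0585, 0.1213]
tool_rot: [[-0.223, 0.975, -0.001], [0.975, 0.223, -0.0], [0.0, -0.001, -1.0]]
contact_force: [-2.0, -0.7, -0.2]
width: 0.0099
grip_force: 58.8
```

arm_command(plan=[{"tx": 0,"ty": 0,"tz": -0.02,"ax": 0,"ay": 0,"az": 0},{"tx": 0,"ty": 0,"tz": -0.04,"ax": 0,"ay": 0,"az": 0},{"tx": 0,"ty": 0,"tz": -0.05,"ax": 0,"ay": 0,"az": 0},{"tx": 0,"ty": 0,"tz": -0.05,"ax": 0,"ay": 0,"az": 0}])

```text
time_s: 12.1
position: [0.5001, 0.0585, 0.1155]
tool_rot: [[-0.223, 0.975, -0.001], [0.975, 0.223, 0.0], [0.0, -0.001, -1.0]]
contact_force: [-2.7, -0.7, 2.9]
width: 0.0099
grip_force: 59.1
```

arm_command(plan=[{"tx": 0,"ty": 0,"tz": -0.02,"ax": 0,"ay": 0,"az": 0},{"tx": 0,"ty": 0,"tz": -0.04,"ax": 0,"ay": 0,"az": 0},{"tx": 0,"ty": 0,"tz": -0.04,"ax": 0,"ay": 0,"az": 0}])

```text
time_s: 12.4
position: [0.5001, 0.0585, 0.11]
tool_rot: [[-0.223, 0.975, -0.001], [0.975, 0.223, -0.001], [-0.0, -0.001, -1.0]]
contact_force: [-1.9, -0.1, -2.1]
width: 0.0101
grip_force: 58.5
```

arm_command(plan=[{"tx": 0,"ty": 0,"tz": -0.01,"ax": 0,"ay": 0,"az": 0},{"tx": 0,"ty": 0,"tz": -0.02,"ax": 0,"ay": 0,"az": 0},{"tx": 0,"ty": 0,"tz": -0.02,"ax": 0,"ay": 0,"az": 0}])

```text
time_s: 12.7
position: [0.5005, 0.0586, 0.1082]
tool_rot: [[-0.222, 0.975, 0.0], [0.975, 0.222, -0.0], [-0.0, -0.0, -1.0]]
contact_force: [-1.2, 1.0, -1.8]
width: 0.01
grip_force: 58.6
```

arm_command(plan=[{"tx": 0,"ty": 0,"tz": -0.01,"ax": 0,"ay": 0,"az": 0},{"tx": 0,"ty": 0,"tz": -0.01,"ax": 0,"ay": 0,"az": 0},{"tx": 0,"ty": 0,"tz": -0.01,"ax": 0,"ay": 0,"az": 0}])

```text
time_s: 13.0
position: [0.5006, 0.0586, 0.1072]
tool_rot: [[-0.222, 0.975, 0.0], [0.975, 0.222, 0.0], [-0.0, 0.0, -1.0]]
contact_force: [-2.1, -1.3, -1.3]
width: 0.0099
grip_force: 58.6
```

arm_command(plan=[{"tx": 0,"ty": 0,"tz": -0.01,"ax": 0,"ay": 0,"az": 0},{"tx": 0,"ty": 0,"tz": -0.01,"ax": 0,"ay": 0,"az": 0},{"tx": 0,"ty": 0,"tz": -0.01,"ax": 0,"ay": 0,"az": 0}])

```text
time_s: 13.3
position: [0.5009, 0.0586, 0.1067]
tool_rot: [[-0.222, 0.975, 0.001], [0.975, 0.222, 0.001], [0.0, 0.001, -1.0]]
contact_force: [-4.1, -0.7, 7.0]
width: 0.0103
grip_force: 59.6
```

arm_command(plan=[{"tx": 0,"ty": 0,"tz": -0.008,"ax": 0,"ay": 0,"az": 0},{"tx": 0,"ty": 0,"tz": -0.008,"ax": 0,"ay": 0,"az": 0},{"tx": 0,"ty": 0,"tz": -0.008,"ax": 0,"ay": 0,"az": 0}])

```text
time_s: 13.6
position: [0.5009, 0.0587, 0.1065]
tool_rot: [[-0.222, 0.975, 0.001], [0.975, 0.222, 0.001], [0.001, 0.001, -1.0]]
contact_force: [-6.5, -1.2, 16.5]
width: 0.01
grip_force: 60.6
```

Run:
```python
from h import *
import pickle
np.set_printoptions(precision=4,suppress=True)
s=r.state();im=r.get_image("wrist");sd=r.get_image("side");tp=r.get_image("top")
s2=r.state()
cv2.imwrite("pics/w8.png",im);cv2.imwrite("pics/s8.png",sd);cv2.imwrite("pics/t8.png",tp);print(s["position"],s["width"],s["contact_force"],s2["contact_force"],s["wrist_torque"])
pickle.dump(dict(position=np.array(s["position"]),tool_rot=np.array(s["tool_rot"])),open("w8.pkl","wb"))
cv2.imwrite("pics/e3.png",np.vstack([np.hstack([cv2.resize(im[60:235,170:345],(400,400),interpolation=cv2.INTER_CUBIC),cv2.resize(sd[180:240,230:290],(400,400),interpolation=cv2.INTER_CUBIC)]),
  cv2.resize(np.hstack([tp[175:220,185:255]]),(311,200),interpolation=cv2.INTER_CUBIC).copy() if 0 else cv2.copyMakeBorder(cv2.resize(tp[170:215,180:260],(355,200),interpolation=cv2.INTER_CUBIC),0,0,0,445,cv2.BORDER_CONSTANT)]))
```

```text
[0.5009 0.0587 0.1065] 0.010013316887706727 [-6.5088 -1.1562 16.5386] [-7.7153 -0.7211 17.5995] [-0.2407  1.4498 -0.056 ]
```

View pics/e3.png

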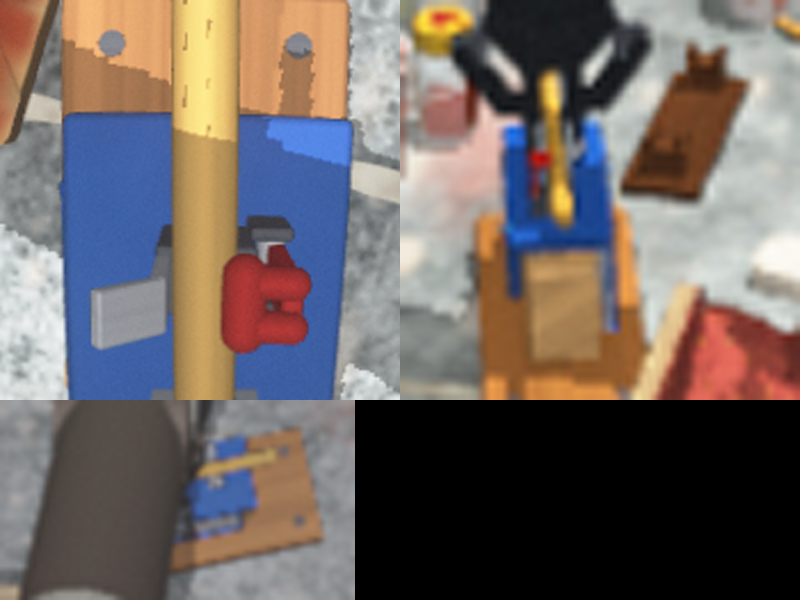

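Run:
```python
from h import *
import pickle
np.set_printoptions(precision=4,suppress=True)
im=cv2.imread("pics/w1.png");h=cv2.cvtColor(im,cv2.COLOR_BGR2HSV).astype(int)
s=pickle.load(open("w1.pkl","rb"))
def c(p):
    H,S,V=p
    if V<45:return 'K'
    if S>90 and (H<9 or H>170):return 'R'
    if S>90 and 9<=H<35:return 'y'
    if S>110 and 95<H<130:return 'B'
    if S<70:return '.' if V>90 else '-'
    return '?'
for v in range(190,224):print(v,"".join(c(h[v,u]) for u in range(304,332)))
# gauge model from w1 corners
yaw=np.radians(12.8);ey=np.array([-np.sin(yaw),np.cos(yaw),0]);ex=np.array([np.cos(yaw),np.sin(yaw),0]);g=np.array([.4997,.0585,.125])
for xd in(-.034,-.040):
  for pz in(-.002,-.008,-.014):
    piv=g+ex*xd+[0,0,pz]
    print(xd,pz,"piv",proj("wrist",piv,s),[proj("wrist",piv+.056*(-np.sin(t)*ey-np.array([0,0,np.cos(t)])),s) for t in(0,.1,.2,.3)])
```

```text
190 yyyyyyyyyyyy?BB............B
191 yyyyyyyyyyyyBBB-...........B
192 yyyyyyyyyyy.BB?-..........?B
193 yyyyyyyyyyy-BB?...........?B
194 yyyyyyyyyyy?BB............BB
195 yyyyyyyyyyyBBB-...........BB
196 yyyyyyyyyyyBBB...........-BB
197 yyyyyyyyyy.BB?...........?BB
198 yyyyyyyyyy-BB............BBB
199 yyyyyyyyyy-BB--..........BBB
200 yyyyyyyyyy?K-K-.........-BBB
201 yyyyyyyyy.B-KK-.........?BBB
202 yyyyyyyyy-BBKK-.........BBBB
203 yyyyyyyyy?BBKK-.........BBBB
204 yyyyyyyyyBBBKK-.........BBBB
205 yyyyyyyyyBBBKK-........-BBBB
206 yyyyyyyy.BBBKKK-.......?BBBB
207 yyyyyyyy-BB??R?--......BBBBB
208 yyyyyyyy?BB-RRRK-......BBBBB
209 yyyyyyyyBBB.RR?RK-....-BBBBB
210 yyyyyyy?BB?....--?yy..?BBBBB
211 yyyyyyy.BB?.....-?yyy.BBBBBB
212 yyyyyyy?BB?......yyyy.BBBBBB
213 yyyyyyyBBB.......yyyy-BBBBBB
214 yyyyyyyBBB.......yyyy-BBBBBB
215 yyyyyy.BBB.......yyy??BBBBBB
216 yyyyyy.BB?.......yyy.BBBBBBB
217 yyyyyyBBB.........?y-BBBBBBB
218 yyyyyyBBB...........?BBBBBBB
219 yyyyy.BBB...........?BBBBBBB
220 yyyyy.BB?...........BBBBBBBB
221 yyyyy?BB............BBBBBBBB
222 yyyyyBBB...........?BBBBBBBB
223 yyyy?BB
[... 248 characters left out ...]
ay([314.5437, 203.6417]), array([313.8863, 207.3897]), array([313.3053, 211.1824])]
-0.034 -0.014 piv [322.1486 212.2319] [array([314.5429, 198.6675]), array([313.8263, 202.3025]), array([313.1807, 206.0054]), array([312.6096, 209.7513])]
-0.04 -0.002 piv [319.4788 215.0392] [array([311.9886, 200.7368]), array([311.2555, 204.4695]), array([310.5923, 208.2733]), array([310.0029, 212.1232])]
-0.04 -0.008 piv [318.583  213.3191] [array([311.2892, 199.4105]), array([310.5696, 203.0987]), array([309.9184, 206.8562]), array([309.3391, 210.6579])]
-0.04 -0.014 piv [317.7116 211.6486] [array([310.6071, 198.1185]), array([309.9006, 201.7632]), array([309.2608, 205.4753]), array([308.6914, 209.2299])]
```

Run:
```python
from h import *
im=cv2.imread("pics/w1.png").astype(int)
red=im[...,2]-im[...,1];print("red");print(red[204:213,310:324])
print("gray");print(im[197:214,310:324].mean(2).astype(int))
w6=cv2.imread("pics/w6.png").astype(int)
```

```text
red
[[ 40  38  33 -13 -24 -12   2  -1   1   3   2   4   1   2]
 [ 37  37  27 -17 -24  -9   2   4   2   3   0   1   1   2]
 [ 39  36  19 -24 -24 -12  -1   4   3   4   2   1   3   2]
 [ 38  36  12 -27 -22   0  15  21  17   2   3   1   3   3]
 [ 45  35  -8 -27 -18  19  40  46  35   5   2   1   2   2]
 [ 56  34 -13 -28 -14  15  51  58  26  25   1   3   5   6]
 [ 56  34 -22 -25 -14   3  26  29  12  20   7  10  17  16]
 [ 55  19 -25 -25 -15   3   1   3   5   6   3  11  18  25]
 [ 54  -5 -26 -21  -9   3   3   2   0   3   5  14  19  28]]
gray
[[107 101 101  95  83  83  89 100 115 116 117 114 115 116]
 [105 101 102  98  82  84  89  93 113 117 113 113 116 114]
 [103 102 102  94  60  62  71  57  88 111 117 117 112 114]
 [105 103 100  93  60  33  44  36  55  91 115 115 115 113]
 [104 102  97  84  69  40  36  38  54  94 116 116 116 115]
 [105 102  97  84  82  60  34  38  62 100 115 117 114 114]
 [102 101  95  71  87  64  35  37  68 106 118 116 115 112]
 [101 101  97  74  86  62  33  36  65  99 117 115 113 114]
 [103 101  92  76  83  50  33  34  48  90 116 114 113 116]
 [104 100  83  83  85  59  37  37  36  73 109 114 117 117]
 [102  99  82  88  86  61  37  42  40  46  83 107 112 116]
 [117  95  71  90  82  66  49  53  47  36  45  93 114 114]
 [140 104  77  89  92  87  69  75  66  40  36  78  98 103]
 [140 111  77  89  98 105 100 106  97  65  44  58  80  90]
 [137  97  87  91  92  92 116 116 113  97  78  68  83 100]
 [134  74  92  92  99 100 117 116 116 116 100  74  85 111]
 [135  80 108 109 112 117 118 118 114 115  99  74  95 119]]
```

Run:
```python
from h import *
im=cv2.imread("pics/top0.png").astype(int)
print("red");print((im[...,2]-im[...,1])[196:207,208:240]);print("gray");print(im[196:207,208:240].mean(2).astype(int))
yaw=np.radians(12.8);ey=np.array([-np.sin(yaw),np.cos(yaw),0]);ex=np.array([np.cos(yaw),np.sin(yaw),0]);g=np.array([.4997,.0585,.125])
piv=g+ex*-.034+[0,0,-.008]
for t in(0,.14,.2,.3):print(t,[proj("top",piv+L*(-np.sin(t)*ey-np.array([0,0,np.cos(t)]))).round(1) for L in(0,.04,.056)])
```

```text
red
[[-32 -33 -33 -32 -32 -33 -31 -32 -32 -32 -33 -32 -30 -31 -33 -31 -26 -17
  -14 -17 -14  -8  -2   2   1  -2   3  24  31  38  37  37]
 [-32 -32 -33 -33 -34 -33 -34 -32 -31 -33 -35 -27 -14 -10 -12 -16 -12  -3
    2   2   2   2   2   0  -1  -5   2  28  37  39  38  37]
 [-33 -33 -32 -31 -30 -31 -32 -24 -17 -16 -18 -11   3   9   8   7   5   3
    2   2   0  -4  -8 -12 -10  -6   9  29  39  39  39  39]
 [-33 -34 -27 -18 -12 -12 -15 -10  -3   1   1   3   8  10  12  21  15  -3
   -8  -8  -9 -13 -10   2  14  28  36  39  41  40  41  41]
 [-13 -22 -13  -5   2   3   2   3   3   3   1  -1  -2  -1   8  15   8  -6
   -2  11  20  27  34  37  39  41  42  40  40  40  40  41]
 [ 15  -5   0   2   2   1   1  -2  -5  -9  -9 -10  -4  10  23  25  31  33
   35  38  40  42  42  42  41  42  41  41  41  41  41  41]
 [ 26   3  -2  -4  -9  -8  -6  -8  -8   1  11  21  32  38  40  40  41  42
   42  42  41  42  41  41  41  41  41  41  42  41  41  41]
 [ 38  18  -2  -5  -4   9  21  28  32  36  39  41  41  42  42  43  41  42
   41  41  41  41  42  41  41  41  41  41  41  40  40  39]
 [ 40  32  27  33  36  38  41  4
[... 1431 characters left out ...]
 109]
 [120 105 100 120 126 121 118 120 123 124 124 126 126 126 126 126 127 127
  128 127 127 127 125 121 118 113 110 101  98  93  95 103]
 [121 120 118 123 124 125 126 126 128 126 127 127 128 128 128 128 126 126
  123 119 115 114 108  96  95  98 108 114 122 122 131 143]
 [126 126 127 128 128 128 128 128 128 127 128 128 127 125 121 116 114 112
  102  94  92 104 108 113 124 138 153 156 156 148 146 153]]
0 [array([221.5, 198.3]), array([222.3, 200.1]), array([222.6, 200.8])]
0.14 [array([221.5, 198.3]), array([223.6, 199.8]), array([224.4, 200.3])]
0.2 [array([221.5, 198.3]), array([224.2, 199.6]), array([225.2, 200.1])]
0.3 [array([221.5, 198.3]), array([225.1, 199.3]), array([226.5, 199.7])]
```

arm_command(plan=[{"tx": -0.004,"ty": 0,"tz": 0.009,"ax": 0,"ay": 0,"az": 0},{"tx": -0.004,"ty": 0.002,"tz": 0.013,"ax": 0.028,"ay": 0.006,"az": 0},{"tx": -0.004,"ty": 0.004,"tz": 0.018,"ax": 0.056,"ay": 0.013,"az": 0},{"tx": -0.005,"ty": 0.006,"tz": 0.022,"ax": 0.084,"ay": 0.019,"az": 0},{"tx": -0.005,"ty": 0.008,"tz": 0.027,"ax": 0.112,"ay": 0.026,"az": 0},{"tx": -0.005,"ty": 0.008,"tz": 0.027,"ax": 0.112,"ay": 0.026,"az": 0},{"tx": -0.005,"ty": 0.008,"tz": 0.027,"ax": 0.112,"ay": 0.026,"az": 0}])

```text
time_s: 14.45
position: [0.5001, 0.0592, 0.1082]
tool_rot: [[-0.222, 0.975, -0.013], [0.973, 0.222, 0.058], [0.06, -0.0, -0.998]]
contact_force: [-0.7, 1.0, 0.4]
width: 0.01
grip_force: 58.8
```

```bash
cat > look.py <<'E'
from h import *
import sys
np.set_printoptions(precision=3,suppress=True,linewidth=220)
n=sys.argv[1];s=r.state();im=r.get_image("wrist");tp=r.get_image("top");sd=r.get_image("side")
for k,v in(("w",im),("t",tp),("s",sd)):cv2.imwrite(f"pics/{k}{n}.png",v)
print(s["time_s"],s["position"],s["contact_force"],s["wrist_torque"],s["width"],s["grip_force"])
R=np.array(s["tool_rot"]);print("tilt",np.arcsin(-R[2]@np.array([-1,0,0])),R[2])
red=lambda I:((I[...,2].astype(int)-I[...,1]>60)&(I[...,2].astype(int)-I[...,0]>60)).astype(np.uint8)
def blob(I):
    c=cv2.connectedComponentsWithStats(red(I)[130:240,215:320]);k=1+c[2][1:,4].argmax();return c[2][k],c[3][k]+[215,130]
print("jaw",blob(im),"ref w8",blob(cv2.imread("pics/w8.png")))
h=cv2.cvtColor(im,cv2.COLOR_BGR2HSV);m=((h[...,0]>15)&(h[...,0]<32)&(h[...,1]>100)&(h[...,2]>90))
print("rod widths",[(v,np.flatnonzero(m[v,230:290])[[0,-1]]+230) for v in(70,100) if m[v,230:290].any()],"top row",np.flatnonzero(m[:,259])[:1])
b=(h[...,0]>100)&(h[...,0]<125)&(h[...,1]>120)
for u in(215,225,292,300):print("beam top row",u,np.flatnonzero(b[60:200,u])[:1]+60,end=" ")
print();print((tp[...,2].astype(int)-tp[...,1])[194:205,217:232]);print(tp[194:205,217:232].mean(2).astype(int))
E
python3 look.py 9
```

```text
14.45 [0.5   0.059 0.108] [-0.662  1.01   0.39 ] [-0.007 -0.095  0.097] 0.009983519092868404 58.80210220813751
tilt 0.05993167233870165 [ 0.06  -0.    -0.998]
jaw (array([  53,   34,   38,   42, 1245], dtype=int32), array([285.057, 184.773])) ref w8 (array([  52,   41,   39,   43, 1287], dtype=int32), array([284.061, 192.519]))
rod widths [(70, array([245, 273])), (100, array([245, 273]))] top row [48]
beam top row 215 [108] beam top row 225 [109] beam top row 292 [110] beam top row 300 [110] 
[[  8   7   6   6   7   7   7   6   2 -12 -21 -27 -32 -33 -34]
 [  8   6   9   8   6   6   6   7   2 -13 -24 -30 -24 -18 -18]
 [  8   7   7   7   7   6   5   6   3  -5 -12 -15 -10  -2   1]
 [  7   7   7   7   6   6   6   6   4   2   2   2   2   2   1]
 [  8   8   8   6   8   6   6   6   4   2   1   0  -4  -8  -9]
 [  8   8   7   7   8   6   5   3  -1  -5  -7  -9 -13 -10   0]
 [  7   6   7   6   7   7   6   2  -3   1   8  21  28  35  37]
 [  7   7   7   7   6   5   5  10  20  26  33  42  43  43  43]
 [  8   7   8   7   7   5   5  15  30  33  36  42  42  42  41]
 [  7   7   7   7   6   6   5  16  31  33  35  40  42  42  42]
 [  7   7   6   7   7   5   6  18  30  32  35  42  43  42  41]]
[[ 74  73  73  71  69  67  64  62  63  75  86  95 106 108 111]
 [ 75  73  72  70  68  66  64  60  62  74  89 103  98  90  99]
 [ 73  73  73  71  68  66  63  59  58  70  90 107 111 101 109]
 [ 73  73  72  71  67  65  64  58  63  88 106 120 124 119 123]
 [ 73  72  70  69  66  65  62  58  72 100 108 114 122 114 118]
 [ 74  72  70  70  67  64  61  59  74  95  97 106 122 126 122]
 [ 73  71  70  68  67  64  60  64  82  91  90 102 117 129 127]
 [ 72  72  70  67  66  63  59  63  85  93  98 116 121 123 124]
 [ 72  71  70  67  67  63  60  65  88  93 100 122 126 127 126]
 [ 72  71  70  68  66  62  59  68  90  95 100 123 129 129 129]
 [ 71  70  70  66  65  62  59  71  93  96 103 124 130 127 122]]
```

```bash
cat > cmp.py <<'E'
from h import *
import sys
def f(n):
    im=cv2.imread(f"pics/w{n}.png");h=cv2.cvtColor(im,cv2.COLOR_BGR2HSV).astype(int);b=(h[...,0]>100)&(h[...,0]<125)&(h[...,1]>120)
    o=[int(np.flatnonzero(b[60:200,u])[0]+60) for u in(215,225,292,300)]
    o+=["cols@150"]+(np.flatnonzero(b[150,150:400])[[0,-1]]+150).tolist()
    m=((h[...,0]>15)&(h[...,0]<32)&(h[...,1]>100)&(h[...,2]>90))
    o+=["rodtop",int(np.flatnonzero(m[:,259])[0])]
    rd=(im[...,2].astype(int)-im[...,1]>60)&(im[...,2].astype(int)-im[...,0]>60);y,x=np.nonzero(rd[130:240,215:320]);o+=["jaw",x.mean()+215,y.mean()+130,x.min()+215,x.max()+215]
    return o
for n in sys.argv[1:]:print(n,f(n))
E
python3 cmp.py 7 8 9
```

```text
7 [128, 107, 108, 108, 'cols@150', 215, 301, 'rodtop', 47, 'jaw', np.float64(276.6294964028777), np.float64(162.2841726618705), np.int64(215), np.int64(287)]
8 [110, 110, 111, 112, 'cols@150', 197, 321, 'rodtop', 47, 'jaw', np.float64(284.35386927122465), np.float64(191.82193839218633), np.int64(267), np.int64(305)]
9 [108, 109, 110, 110, 'cols@150', 200, 322, 'rodtop', 48, 'jaw', np.float64(285.0570281124498), np.float64(184.7726907630522), np.int64(268), np.int64(305)]
```

```bash
cat > rodw.py <<'E'
from h import *
import sys
from scipy.ndimage import gaussian_filter1d as gf
for n in sys.argv[1:]:
    im=cv2.imread(f"pics/w{n}.png").astype(float);x=im[...,2]-im[...,0]
    out=[]
    for v in(52,60,80,100,115,200,215):
        p=x[v-2:v+3].mean(0)[236:284];hi=p[14:34].mean();lo=(p[:4].mean()+p[-4:].mean())/2
        p=np.abs(gf(np.diff(p),1));a=p[:22];b=p[26:];ia=a.argmax();ib=b.argmax()
        sub=lambda q,i:(np.arange(i-2,i+3)@q[i-2:i+3])/q[i-2:i+3].sum()
        try:l=sub(a,ia)+236.5;rr=sub(b,ib)+262.5;out.append((v,round(l,2),round(rr,2),round(rr-l,2)))
        except Exception:out.append((v,None))
    print(n,out)
E
python3 rodw.py 6 7 8 9
```

```text
6 [(52, np.float64(244.55), np.float64(277.32), np.float64(32.77)), (60, np.float64(244.33), np.float64(273.87), np.float64(29.54)), (80, np.float64(244.34), np.float64(274.1), np.float64(29.76)), (100, np.float64(244.4), np.float64(279.69), np.float64(35.29)), (115, np.float64(244.49), np.float64(271.53), np.float64(27.05)), (200, np.float64(246.98), np.float64(272.29), np.float64(25.3)), (215, np.float64(246.87), np.float64(271.78), np.float64(24.91))]
7 [(52, np.float64(244.47), np.float64(272.55), np.float64(28.08)), (60, np.float64(244.24), np.float64(273.09), np.float64(28.86)), (80, np.float64(243.75), np.float64(274.37), np.float64(30.62)), (100, np.float64(243.77), np.float64(273.26), np.float64(29.49)), (115, np.float64(244.15), np.float64(273.21), np.float64(29.06)), (200, np.float64(245.19), np.float64(272.49), np.float64(27.3)), (215, np.float64(245.35), np.float64(272.28), np.float64(26.93))]
8 [(52, np.float64(245.45), np.float64(273.55), np.float64(28.1)), (60, np.float64(246.23), np.float64(272.52), np.float64(26.29)), (80, np.float64(246.06), np.float64(274.35), np.float64(28.29)), (100, np.float64(245.92), np.float64(274.17), np.float64(28.25)), (115, np.float64(244.69), np.float64(273.72), np.float64(29.02)), (200, np.float64(245.57), np.float64(268.82), np.float64(23.25)), (215, np.float64(245.41), np.float64(272.33), np.float64(26.93))]
9 [(52, np.float64(245.44), np.float64(272.57), np.float64(27.13)), (60, np.float64(244.8), np.float64(273.29), np.float64(28.49)), (80, np.float64(246.31), np.float64(274.1), np.float64(27.78)), (100, np.float64(246.14), np.float64(274.07), np.float64(27.93)), (115, np.float64(244.61), np.float64(273.35), np.float64(28.74)), (200, np.float64(245.33), np.float64(270.67), np.float64(25.33)), (215, np.float64(245.42), np.float64(272.29), np.float64(26.88))]
```

arm_command(plan=[{"tx": 0,"ty": 0,"tz": -0.006,"ax": 0,"ay": 0,"az": 0},{"tx": 0,"ty": 0,"tz": -0.012,"ax": 0,"ay": 0,"az": 0},{"tx": 0,"ty": 0,"tz": -0.012,"ax": 0,"ay": 0,"az": 0},{"tx": 0,"ty": 0,"tz": -0.012,"ax": 0,"ay": 0,"az": 0}])

```text
time_s: 15.0
position: [0.5001, 0.0599, 0.1074]
tool_rot: [[-0.222, 0.975, -0.013], [0.973, 0.223, 0.059], [0.061, 0.0, -0.998]]
contact_force: [-2.5, 1.3, 8.6]
width: 0.0099
grip_force: 59.6
```

```bash
python3 look.py 10|head -3; python3 cmp.py 8 9 10
python3 - <<'E'
from h import *
for n in(8,9,10):
    im=cv2.imread(f"pics/s{n}.png").astype(float)
    h=cv2.cvtColor(im.astype(np.uint8),cv2.COLOR_BGR2HSV).astype(int);b=((h[...,0]>100)&(h[...,0]<125)&(h[...,1]>110))[180:240,230:290]
    y,x=np.nonzero(b);print(n,b.sum(),x.mean()+230,y.mean()+180)
a,b,c=[cv2.imread(f"pics/s{n}.png",0).astype(np.float32)[198:222,243:264] for n in(8,9,10)]
for q in(b,c):
    # beam front-end edge shift by 1-D column correlation
    print(cv2.phaseCorrelate(a,q))
E
```

```text
15.0 [0.5   0.06  0.107] [-2.501  1.328  8.63 ] [ 0.003  0.485 -0.086] 0.009941638498363672 59.584370255470276
tilt 0.060730286134204954 [ 0.061  0.    -0.998]
jaw (array([  53,   33,   38,   43, 1258], dtype=int32), array([284.836, 184.359])) ref w8 (array([  52,   41,   39,   43, 1287], dtype=int32), array([284.061, 192.519]))
8 [110, 110, 111, 112, 'cols@150', 197, 321, 'rodtop', 47, 'jaw', np.float64(284.35386927122465), np.float64(191.82193839218633), np.int64(267), np.int64(305)]
9 [108, 109, 110, 110, 'cols@150', 200, 322, 'rodtop', 48, 'jaw', np.float64(285.0570281124498), np.float64(184.7726907630522), np.int64(268), np.int64(305)]
10 [109, 109, 111, 111, 'cols@150', 200, 321, 'rodtop', 49, 'jaw', np.float64(284.8362480127186), np.float64(184.35930047694754), np.int64(268), np.int64(305)]
8 183 252.95081967213116 209.75956284153006
9 187 253.01069518716577 209.75401069518716
10 187 252.98395721925135 209.80748663101605
((0.2564712166462826, -0.2666019737068712), 0.8949014867345492)
((0.26326098366615014, -0.004326550301032128), 0.9261565680305163)
```

arm_command(plan=[{"tx": -0.001,"ty": 0.006,"tz": 0.006,"ax": 0.031,"ay": 0.007,"az": 0},{"tx": -0.002,"ty": 0.011,"tz": 0.011,"ax": 0.062,"ay": 0.014,"az": 0},{"tx": -0.003,"ty": 0.016,"tz": 0.016,"ax": 0.093,"ay": 0.021,"az": 0},{"tx": -0.005,"ty": 0.022,"tz": 0.02,"ax": 0.124,"ay": 0.028,"az": 0},{"tx": -0.006,"ty": 0.028,"tz": 0.025,"ax": 0.155,"ay": 0.035,"az": 0},{"tx": -0.007,"ty": 0.033,"tz": 0.029,"ax": 0.186,"ay": 0.042,"az": 0},{"tx": -0.007,"ty": 0.033,"tz": 0.029,"ax": 0.186,"ay": 0.042,"az": 0},{"tx": -0.007,"ty": 0.033,"tz": 0.029,"ax": 0.186,"ay": 0.042,"az": 0}])

```text
time_s: 15.95
position: [0.4994, 0.0626, 0.1105]
tool_rot: [[-0.219, 0.975, -0.035], [0.963, 0.222, 0.155], [0.159, 0.001, -0.987]]
contact_force: [-0.3, -2.5, 6.5]
width: 0.0101
grip_force: 59.5
```

```bash
python3 look.py 11|head -3; python3 cmp.py 8 10 11;python3 rodw.py 8 10 11
cat > lean.py <<'E'
# fit gauge lean from wrist + side: predicted jaw/beam edges
from h import *
import sys
for n in sys.argv[1:]:
    a,q=[cv2.imread(f"pics/s{k}.png",0).astype(np.float32) for k in("8",n)]
    best=[]
    for box in((196,222,242,264),(204,220,243,262)):
        T=a[box[0]:box[1],box[2]:box[3]];S=q[box[0]-6:box[1]+6,box[2]-4:box[3]+4]
        up=4;T=cv2.resize(T,None,fx=up,fy=up,interpolation=cv2.INTER_CUBIC);S=cv2.resize(S,None,fx=up,fy=up,interpolation=cv2.INTER_CUBIC)
        m=cv2.minMaxLoc(cv2.matchTemplate(S,T,cv2.TM_CCOEFF_NORMED));best.append(((m[3][0]/up-4),(m[3][1]/up-6),round(m[1],3)))
    print(n,"side shift dx,dy",best)
E
python3 lean.py 9 10 11
```

```text
15.95 [0.499 0.063 0.111] [-0.291 -2.498  6.522] [-0.924  0.165  0.082] 0.010062810233787764 59.48798954486847
tilt 0.15979563453155776 [ 0.159  0.001 -0.987]
jaw (array([  53,   32,   38,   43, 1269], dtype=int32), array([284.635, 183.553])) ref w8 (array([  52,   41,   39,   43, 1287], dtype=int32), array([284.061, 192.519]))
8 [110, 110, 111, 112, 'cols@150', 197, 321, 'rodtop', 47, 'jaw', np.float64(284.35386927122465), np.float64(191.82193839218633), np.int64(267), np.int64(305)]
10 [109, 109, 111, 111, 'cols@150', 200, 321, 'rodtop', 49, 'jaw', np.float64(284.8362480127186), np.float64(184.35930047694754), np.int64(268), np.int64(305)]
11 [111, 111, 113, 113, 'cols@150', 200, 321, 'rodtop', 50, 'jaw', np.float64(284.63514578408194), np.float64(183.5531914893617), np.int64(268), np.int64(305)]
8 [(52, np.float64(245.45), np.float64(273.55), np.float64(28.1)), (60, np.float64(246.23), np.float64(272.52), np.float64(26.29)), (80, np.float64(246.06), np.float64(274.35), np.float64(28.29)), (100, np.float64(245.92), np.float64(274.17), np.float64(28.25)), (115, np.float64(244.69), n
[... 520 characters left out ...]
5.39), np.float64(270.65), np.float64(25.26)), (215, np.float64(245.5), np.float64(272.3), np.float64(26.8))]
11 [(52, np.float64(246.58), np.float64(272.08), np.float64(25.5)), (60, np.float64(245.47), np.float64(273.13), np.float64(27.67)), (80, np.float64(246.04), np.float64(272.3), np.float64(26.26)), (100, np.float64(246.37), np.float64(273.19), np.float64(26.83)), (115, np.float64(244.88), np.float64(273.18), np.float64(28.3)), (200, None), (215, np.float64(245.59), np.float64(272.25), np.float64(26.66))]
9 side shift dx,dy [(0.0, -0.75, 0.95), (0.0, -0.75, 0.921)]
10 side shift dx,dy [(0.0, -0.5, 0.963), (0.0, -0.25, 0.935)]
11 side shift dx,dy [(0.0, -1.75, 0.901), (0.0, -2.0, 0.88)]
```

```bash
cat > fit.py <<'E'
from h import *
import sys,pickle
from scipy.optimize import least_squares
from scipy.spatial.transform import Rotation as Ro
np.set_printoptions(precision=4,suppress=True)
def obs(n):
    im=cv2.imread(f"pics/w{n}.png");h=cv2.cvtColor(im,cv2.COLOR_BGR2HSV).astype(int)
    b=(h[...,0]>100)&(h[...,0]<125)&(h[...,1]>120)
    L=[];Rr=[];T=[]
    for v in range(120,212,4):
        q=np.flatnonzero(b[v,150:380])+150
        if len(q)>20:L.append((q[0]-.5,v));Rr.append((q[-1]+.5,v))
    for u in list(range(206,242,3))+list(range(279,312,3)):
        q=np.flatnonzero(b[60:170,u])+60
        if len(q):T.append((u,q[0]-.5))
    return L,Rr,T
def fit(n,s,yaw0=np.radians(12.9)):
    L,Rr,T=obs(n);R=np.array(s["tool_rot"]);p=np.array(s["position"])
    def curve(g,a,b):
        return np.array([proj("wrist",a+(b-a)*t,s) for t in np.linspace(0,1,25)])
    def res(q):
        x,y,z,th,yaw=q;G=Ro.from_euler("z",yaw).as_matrix()@Ro.from_euler("x",th).as_matrix()
        P=lambda a,b:np.array([x,y,z])+G@[a,b,-.03]
        cl=curve(q,P(-.033,.07),P(-.033,-.05));cr=curve(q,P(.033,.07),P(.033,-.05));ct=curve(q,P(-.033,.07),P(.033,.07))
        e=[np.interp(v,cl[:,1],cl[:,0])-u for u,v in L]+[np.interp(v,cr[:,1],cr[:,0])-u for u,v in Rr]
        e+=[np.interp(u,ct[:,0],ct[:,1])-v for u,v in T]
        return e
    o=least_squares(res,[.4997,.058,.167,.05,yaw0],loss="soft_l1",x_scale=[.01,.01,.01,.1,.1])
    rod=p+R@[0,0,-.0599];tilt=np.arcsin(np.clip(-R[2]@np.array([-1,0,0]),-1,1))
    print(n,"seat",o.x[:3],"lean",o.x[3],"yaw",np.degrees(o.x[4]),"rms",np.sqrt(np.mean(o.fun**2)),"| rod",rod,"tilt",tilt)
E
python3 - <<'E'
from fit import *
for n in(7,8):fit(n,pickle.load(open(f"w{n}.pkl","rb")))
S=lambda p,R:dict(position=np.array(p),tool_rot=np.array(R))
fit(9,S([0.5001, 0.0592, 0.1082],[[-0.222, 0.975, -0.013], [0.973, 0.222, 0.058], [0.06, -0.0, -0.998]]))
fit(10,S([0.5001, 0.0599, 0.1074],[[-0.222, 0.975, -0.013], [0.973, 0.223, 0.059], [0.061, 0.0, -0.998]]))
s=r.state();fit(11,s)
E
```

```text
Traceback (most recent call last):
  File "fit.py", line 28, in fit
    o=least_squares(res,[.4997,.058,.167,.05,yaw0],loss="soft_l1",x_scale=[.01,.01,.01,.1,.1])
  File "fit.py", line 24, in res
    cl=curve(q,P(-.033,.07),P(-.033,-.05));cr=curve(q,P(.033,.07),P(.033,-.05));ct=curve(q,P(-.033,.07),P(.033,.07))
  File "fit.py", line 20, in curve
    return np.array([proj("wrist",a+(b-a)*t,s) for t in np.linspace(0,1,25)])
                     ~~~~^^^^^^^^^^^^^^^^^^^^^
  File "h.py", line 15, in proj
    m=r.camera_model(n)
ValueError: time passes only in moves, steps and waits
```

```bash
sed -i 's/^import cv2,numpy as np/import cv2,numpy as np,functools\ncam=functools.lru_cache(None)(lambda n:r.camera_model(n))/; s/m=r.camera_model(n)/m=cam(n)/' h.py
python3 - <<'E'
from fit import *
s=r.state();pickle.dump(dict(position=np.array(s["position"]),tool_rot=np.array(s["tool_rot"])),open("w11.pkl","wb"))
for n in(7,8):fit(n,pickle.load(open(f"w{n}.pkl","rb")))
S=lambda p,R:dict(position=np.array(p),tool_rot=np.array(R))
fit(9,S([0.5001, 0.0592, 0.1082],[[-0.222, 0.975, -0.013], [0.973, 0.222, 0.058], [0.06, -0.0, -0.998]]))
fit(10,S([0.5001, 0.0599, 0.1074],[[-0.222, 0.975, -0.013], [0.973, 0.223, 0.059], [0.061, 0.0, -0.998]]))
fit(11,s)
E
```

```text
7 seat [0.4994 0.0592 0.166 ] lean -0.03508110227040819 yaw 12.111968472572906 rms 2.6316174797261755 | rod [0.5007 0.0572 0.236 ] tilt -0.0003065078412049148
8 seat [0.4999 0.0585 0.1644] lean 0.004723342627665112 yaw 11.469778266156215 rms 0.4169866848296263 | rod [0.5009 0.0586 0.1664] tilt 0.0010853576595453323
9 seat [0.5    0.0582 0.1655] lean 0.008843471223706743 yaw 11.244849187023684 rms 0.41779611311934745 | rod [0.5009 0.0557 0.168 ] tilt 0.06003605844527842
10 seat [0.4997 0.0591 0.1652] lean -0.01535887737809695 yaw 11.256697769572236 rms 0.39649879194707227 | rod [0.5009 0.0564 0.1672] tilt 0.061037893652046524
11 seat [0.5002 0.0565 0.1682] lean 0.05025648380377286 yaw 11.090459631761584 rms 0.38711206133588427 | rod [0.5015 0.0534 0.1696] tilt 0.1596035587021893
```

arm_command(plan=[{"tx": 0,"ty": -0.003,"tz": 0.004,"ax": 0,"ay": 0,"az": 0},{"tx": 0,"ty": -0.006,"tz": 0.008,"ax": 0,"ay": 0,"az": 0},{"tx": 0,"ty": -0.006,"tz": 0.012,"ax": 0,"ay": 0,"az": 0},{"tx": 0,"ty": -0.006,"tz": 0.012,"ax": 0,"ay": 0,"az": 0},{"tx": 0,"ty": -0.006,"tz": 0.012,"ax": 0,"ay": 0,"az": 0}])

```text
time_s: 16.6
position: [0.4989, 0.0626, 0.1114]
tool_rot: [[-0.22, 0.975, -0.036], [0.963, 0.222, 0.155], [0.159, -0.0, -0.987]]
contact_force: [2.2, -3.4, -1.8]
width: 0.01
grip_force: 58.6
```

```bash
cat > go.py <<'E'
from fit import *
n=sys.argv[1];s=r.state();im=r.get_image("wrist");sd=r.get_image("side");cv2.imwrite(f"pics/w{n}.png",im);cv2.imwrite(f"pics/s{n}.png",sd)
print(s["time_s"],"F",s["contact_force"],"M",s["wrist_torque"],"w",s["width"]);fit(n,s)
x=im[...,2].astype(int)-im[...,0]
E
python3 go.py 12; python3 lean.py 12; python3 rodw.py 12; python3 cmp.py 12
```

```text
16.6 F [ 2.2228 -3.3542 -1.8444] M [-1.1946 -0.3701  0.0193] w 0.010037540403725025
12 seat [0.5001 0.0561 0.1684] lean 0.08154521899797496 yaw 11.263090871689663 rms 0.38852576246427206 | rod [0.5011 0.0533 0.1706] tilt 0.15971779461068716
12 side shift dx,dy [(0.0, -2.0, 0.881), (0.0, -2.25, 0.867)]
12 [(52, np.float64(245.67), np.float64(272.21), np.float64(26.54)), (60, np.float64(244.83), np.float64(272.69), np.float64(27.86)), (80, np.float64(245.54), np.float64(272.28), np.float64(26.74)), (100, np.float64(246.22), np.float64(273.26), np.float64(27.03)), (115, np.float64(244.64), np.float64(273.18), np.float64(28.54)), (200, None), (215, np.float64(245.42), np.float64(272.25), np.float64(26.84))]
12 [110, 110, 112, 112, 'cols@150', 200, 321, 'rodtop', 49, 'jaw', np.float64(284.8650116369279), np.float64(184.10473235065942), np.int64(267), np.int64(305)]
```

arm_command(plan=[{"tx": 0.002,"ty": -0.01,"tz": 0.003,"ax": 0.015,"ay": 0.003,"az": 0},{"tx": 0.002,"ty": -0.01,"tz": 0.01,"ax": 0.05,"ay": 0.011,"az": 0},{"tx": 0.002,"ty": -0.01,"tz": 0.017,"ax": 0.085,"ay": 0.019,"az": 0},{"tx": 0.001,"ty": -0.006,"tz": 0.024,"ax": 0.12,"ay": 0.027,"az": 0},{"tx": 0.001,"ty": -0.003,"tz": 0.031,"ax": 0.155,"ay": 0.035,"az": 0},{"tx": 0,"ty": 0,"tz": 0.038,"ax": 0.186,"ay": 0.042,"az": 0},{"tx": 0,"ty": 0,"tz": 0.038,"ax": 0.186,"ay": 0.042,"az": 0},{"tx": 0,"ty": 0,"tz": 0.038,"ax": 0.186,"ay": 0.042,"az": 0}])

```text
time_s: 17.5
position: [0.499, 0.0627, 0.1162]
tool_rot: [[-0.215, 0.975, -0.057], [0.942, 0.222, 0.251], [0.257, 0.0, -0.966]]
contact_force: [-1.0, 2.0, 0.6]
width: 0.01
grip_force: 58.7
```

```bash
python3 go.py 13; python3 lean.py 13; python3 rodw.py 13; python3 cmp.py 13
```

```text
17.5 F [-1.0186  2.0463  0.5738] M [-0.2579  0.1568 -0.0283] w 0.009996709088701676
13 seat [0.501  0.0509 0.1734] lean 0.19149781484896594 yaw 11.041650158790597 rms 0.39756060152130274 | rod [0.5024 0.0477 0.1741] tilt 0.2599319652913007
13 side shift dx,dy [(0.0, -4.25, 0.78), (0.0, -4.75, 0.777)]
13 [(52, np.float64(245.41), np.float64(272.41), np.float64(27.0)), (60, np.float64(244.7), np.float64(273.17), np.float64(28.47)), (80, np.float64(244.63), np.float64(273.2), np.float64(28.57)), (100, np.float64(243.86), np.float64(273.25), np.float64(29.39)), (115, np.float64(244.53), np.float64(273.34), np.float64(28.81)), (200, np.float64(245.32), np.float64(270.5), np.float64(25.18)), (215, np.float64(245.45), np.float64(272.23), np.float64(26.78))]
13 [108, 108, 110, 110, 'cols@150', 200, 322, 'rodtop', 48, 'jaw', np.float64(285.11978771796817), np.float64(183.83623957543594), np.int64(268), np.int64(305)]
```

```bash
cat > sidep.py <<'E'
from h import *
yaw=np.radians(12);ey=np.array([-np.sin(yaw),np.cos(yaw),0]);ex=np.array([np.cos(yaw),np.sin(yaw),0]);g=np.array([.4999,.0585,.125]);ez=np.array([0,0,1.])
def pt(th,a,b,c,h=.0355,Rr=.03):
    s,co=np.sin(th),np.cos(th);o=np.array([-h-Rr*s,-Rr+Rr*co])+(h+Rr*th)*np.array([co,s])
    y=o[0]+b*co-c*s;z=o[1]+b*s+c*co;return g+ex*a+ey*y+ez*z
if __name__=="__main__":
  for h in(.030,.0355):
    print("h",h)
    for th in(0,.05,.1,.15,.2,.25):
        d=[proj("side",pt(th,a,.07,c,h))-proj("side",pt(0,a,.07,c,h)) for a in(-.03,.03) for c in(.012,0)]
        k=proj("side",pt(th,0,.038,.05,h))-proj("side",pt(0,0,.038,.05,h))
        sd=pt(th,0,0,.042,h)-pt(0,0,0,.042,h)
        print(th,"end dy",np.round([x[1] for x in d],2),"fork dy",k.round(2),"seat dy,dz",(sd@ey).round(4),sd[2].round(4))
E
python3 sidep.py
```

```text
h 0.03
0 end dy [0. 0. 0. 0.] fork dy [0. 0.] seat dy,dz 0.0 0.0
0.05 end dy [-1.1  -1.01 -1.1  -1.01] fork dy [-0.06 -1.01] seat dy,dz -0.0021 0.0015
0.1 end dy [-2.24 -2.08 -2.24 -2.08] fork dy [-0.11 -2.03] seat dy,dz -0.0044 0.0029
0.15 end dy [-3.42 -3.19 -3.42 -3.19] fork dy [-0.17 -3.05] seat dy,dz -0.0066 0.0043
0.2 end dy [-4.64 -4.34 -4.65 -4.35] fork dy [-0.23 -4.08] seat dy,dz -0.009 0.0057
0.25 end dy [-5.9  -5.55 -5.9  -5.55] fork dy [-0.29 -5.11] seat dy,dz -0.0115 0.007
h 0.0355
0 end dy [0. 0. 0. 0.] fork dy [0. 0.] seat dy,dz 0.0 0.0
0.05 end dy [-1.15 -1.07 -1.15 -1.07] fork dy [-0.06 -1.06] seat dy,dz -0.0021 0.0018
0.1 end dy [-2.35 -2.19 -2.35 -2.19] fork dy [-0.12 -2.14] seat dy,dz -0.0044 0.0035
0.15 end dy [-3.59 -3.36 -3.6  -3.36] fork dy [-0.18 -3.22] seat dy,dz -0.0067 0.0052
0.2 end dy [-4.88 -4.58 -4.88 -4.58] fork dy [-0.24 -4.31] seat dy,dz -0.0091 0.0068
0.25 end dy [-6.19 -5.84 -6.2  -5.85] fork dy [-0.31 -5.41] seat dy,dz -0.0116 0.0084
```

Run:
```python
from h import *
import pickle
np.set_printoptions(precision=1,suppress=True,linewidth=200)
s=pickle.load(open("w1.pkl","rb"));im=cv2.imread("pics/w1.png").astype(int);h=cv2.cvtColor(im.astype(np.uint8),cv2.COLOR_BGR2HSV).astype(int)
yaw=np.radians(11.6);ey=np.array([-np.sin(yaw),np.cos(yaw),0]);ex=np.array([np.cos(yaw),np.sin(yaw),0]);g=np.array([.4999,.0585,.125])
def onplane(u,v,xd):
    o,d=ray("wrist",(u,v),s);t=(xd-(o-g)@ex)/(d@ex);P=o+t*d-g;return np.array([P@ey,P[2]])*1e3
for xd in(-.033,-.036,-.039):
    print("xd",xd,"gold",onplane(322.6,213.4,xd),"gold rng",onplane(322.6,209.6,xd),onplane(322.6,217.3,xd),"blacktip",onplane(315,199,xd),onplane(316.5,199,xd),"bob low",onplane(316,206.8,xd),onplane(317,206.8,xd))
    print(" red",[onplane(u,v,xd) for u,v in((315,208),(316,208),(317,208),(318,208),(315,209),(316,209),(317,209),(318,209),(319,209.5),(316,210.3),(317,210.3))])
    # dial outline: rim corners: bottom-left white/blue transitions
    print(" dial edges row200 left/right",onplane(315.5,193,xd),onplane(331,193,xd))
m=((h[...,1]<70)&(h[...,2]>85))[150:260,300:350]
ys,xs=np.nonzero(m);print("white rows",ys.min()+150,ys.max()+150)
for v in range(150,262,6):
    q=np.flatnonzero(m[v-150]);print(v,(q[[0,-1]]+300) if len(q) else None,end="; ")
```

```text
xd -0.033 gold [ -2.5 -14.9] gold rng [  1.2 -19.2] [ -6.2 -10.5] blacktip [ -1.6 -71.8] [  1.3 -63.2] bob low [ -8.1 -55.7] [ -6.1 -50.3]
 red [array([-11.4, -59.7]), array([ -9.4, -54.1]), array([ -7.4, -48.7]), array([ -5.5, -43.5]), array([-12.5, -58.3]), array([-10.4, -52.8]), array([ -8.4, -47.5]), array([ -6.5, -42.2]), array([ -5.1, -36.5]), array([-11.8, -51.1]), array([ -9.8, -45.8])]
 dial edges row200 left/right [  6.1 -77. ] [30.1 -0.3]
xd -0.036 gold [ 1.  -4.7] gold rng [ 4.6 -8.8] [-2.6 -0.4] blacktip [  1.9 -59.9] [  4.7 -51.5] bob low [ -4.4 -44.3] [ -2.5 -39. ]
 red [array([ -7.7, -48.2]), array([ -5.7, -42.8]), array([ -3.7, -37.5]), array([ -1.9, -32.4]), array([ -8.7, -46.9]), array([ -6.7, -41.5]), array([ -4.8, -36.3]), array([ -2.9, -31.2]), array([ -1.5, -25.7]), array([ -8. , -39.9]), array([ -6.1, -34.7])]
 dial edges row200 left/right [  9.4 -65. ] [32.7  9.5]
xd -0.039 gold [4.5 5.6] gold rng [8.  1.5] [1.  9.7] blacktip [  5.4 -48.1] [  8.1 -39.9] bob low [ -0.8 -32.9] [  1.1 -27.8]
 red [array([ -3.9, -36.6]), array([ -2. , -31.4]), array([ -0.1, -26.3]), array([  1.7, -21.4]), array([ -4.9, -35.4]), array([ -3. , -30.2]), array([ -1.1, -25.1]), array([  0.7, -20.2]), array([  2.1, -14.9]), array([ -4.2, -28.6]), array([ -2.4, -23.6])]
 dial edges row200 left/right [ 12.7 -53. ] [35.2 19.3]
white rows 150 256
150 [300 304]; 156 [300 302]; 162 [300 340]; 168 [300 333]; 174 [319 330]; 180 [318 332]; 186 [320 331]; 192 [315 329]; 198 [314 328]; 204 [319 327]; 210 [315 325]; 216 [310 324]; 222 [312 322]; 228 [307 321]; 234 [308 319]; 240 [314 318]; 246 [312 312]; 252 [300 300]; 258 None;
```

Run:
```python
from h import *
from sidep import pt
np.set_printoptions(linewidth=220)
tp=r.get_image("top");cv2.imwrite("pics/t13.png",tp)
th=.195;P=pt(th,-.035,0,-.0074)
print("piv",proj("top",P),"tip",proj("top",P-np.array([0,0,.056])))
print(tp[194:205,214:234].mean(2).astype(int));print((tp[...,2].astype(int)-tp[...,1])[194:205,214:234])
```

```text
piv [221.13415437 198.18698   ] tip [222.19164096 200.66782772]
[[ 66  70  72  73  74  75  75  78  78  79  79  79  80  79  79  79  79  79  79  79]
 [ 68  70  72  74  75  76  77  77  78  79  78  79  79  80  79  80  79  79  78  77]
 [ 69  70  73  75  74  76  76  78  79  80  79  79  79  79  80  79  78  80  78  78]
 [ 69  72  74  74  75  76  77  78  78  78  79  80  80  80  79  79  79  78  79  77]
 [ 71  73  73  75  75  76  77  78  78  79  79  78  78  79  79  79  79  78  77  77]
 [ 71  72  74  75  76  77  77  78  79  78  79  80  80  80  78  78  78  78  78  76]
 [ 71  72  74  74  76  76  78  79  78  78  78  79  79  78  79  78  77  79  77  77]
 [ 71  72  73  73  75  76  75  76  77  78  78  79  79  79  79  79  79  78  77  76]
 [ 71  78  79  76  77  79  78  75  76  75  76  78  78  78  79  78  79  78  76  76]
 [ 94 105 107 103 103 104 103  97  97  93  86  77  74  76  77  78  77  77  76  75]
 [129 135 137 138 138 139 138 138 139 135 121 100  92  89  82  77  75  76  76  76]]
[[7 7 7 7 8 8 8 8 8 8 8 9 8 9 9 9 8 8 8 8]
 [7 7 8 8 7 8 8 9 9 8 7 8 8 8 9 9 9 8 8 7]
 [8 8 7 8 8 7 8 8 8 8 8 9 9 9 8 8 9 8 8 9]
 [8 7 8 8 7 8 7 8 8 9 8 8 8 9 8 8 8 8 8 8]
 [8 7 8 9 8 8 8 9 8 8 8 9 9 8 8 8 8 8 9 8]
 [8 8 9 7 9 8 8 8 8 8 9 8 9 9 9 9 9 8 9 9]
 [8 7 8 7 9 8 8 8 7 8 8 9 8 8 9 7 7 8 8 8]
 [8 9 7 8 9 8 9 7 9 8 8 9 9 8 8 8 8 7 9 8]
 [7 7 7 7 8 7 7 8 8 8 9 9 8 9 8 8 8 8 7 7]
 [5 4 5 4 4 3 3 4 4 6 6 7 9 9 8 8 8 8 8 7]
 [3 3 3 2 2 2 2 3 2 3 3 4 5 7 7 8 9 9 8 8]]
```

arm_command(plan=[{"tx": 0.001,"ty": -0.003,"tz": -0.01,"ax": -0.05,"ay": -0.011,"az": 0},{"tx": 0.002,"ty": -0.006,"tz": -0.02,"ax": -0.1,"ay": -0.023,"az": 0},{"tx": 0.003,"ty": -0.01,"tz": -0.03,"ax": -0.16,"ay": -0.036,"az": 0},{"tx": 0.005,"ty": -0.014,"tz": -0.04,"ax": -0.22,"ay": -0.05,"az": 0},{"tx": 0.007,"ty": -0.019,"tz": -0.05,"ax": -0.28,"ay": -0.064,"az": 0},{"tx": 0.009,"ty": -0.024,"tz": -0.06,"ax": -0.34,"ay": -0.077,"az": 0},{"tx": 0.01,"ty": -0.029,"tz": -0.07,"ax": -0.41,"ay": -0.093,"az": 0},{"tx": 0.012,"ty": -0.035,"tz": -0.08,"ax": -0.484,"ay": -0.11,"az": 0},{"tx": 0.012,"ty": -0.035,"tz": -0.08,"ax": -0.484,"ay": -0.11,"az": 0},{"tx": 0.012,"ty": -0.035,"tz": -0.08,"ax": -0.484,"ay": -0.11,"az": 0}])

```text
time_s: 18.65
position: [0.5005, 0.0589, 0.1068]
tool_rot: [[-0.223, 0.975, 0.0], [0.975, 0.223, 0.0], [0.0, 0.0, -1.0]]
contact_force: [-0.6, 1.3, 0.5]
width: 0.0102
grip_force: 58.8
```

arm_command(plan=[{"tx": 0,"ty": 0,"tz": 0,"ax": 0,"ay": 0,"az": 0},{"tx": 0,"ty": 0,"tz": 0,"ax": 0,"ay": 0,"az": 0},{"tx": 0,"ty": 0,"tz": 0,"ax": 0,"ay": 0,"az": 0},{"tx": 0,"ty": 0,"tz": 0,"ax": 0,"ay": 0,"az": 0},{"tx": 0,"ty": 0,"tz": 0,"ax": 0,"ay": 0,"az": 0},{"tx": 0,"ty": 0,"tz": 0,"ax": 0,"ay": 0,"az": 0},{"tx": 0,"ty": 0,"tz": 0.15,"ax": 0,"ay": 0,"az": 0},{"tx": 0,"ty": 0,"tz": 0.4,"ax": 0,"ay": 0,"az": 0},{"tx": 0,"ty": 0,"tz": 0.65,"ax": 0,"ay": 0,"az": 0},{"tx": -0.2,"ty": -0.1,"tz": 0.7,"ax": 0,"ay": 0,"az": 0},{"tx": -0.5,"ty": -0.3,"tz": 0.7,"ax": 0,"ay": 0,"az": 0},{"tx": -0.8,"ty": -0.5,"tz": 0.7,"ax": 0,"ay": 0,"az": 0}], fingers=-1)

```text
time_s: 19.85
position: [0.4037, -0.002, 0.1906]
tool_rot: [[-0.223, 0.975, 0.0], [0.975, 0.223, -0.0], [-0.001, 0.0, -1.0]]
contact_force: [-0.3, 0.1, 0.4]
width: 0.0856
grip_force: 0.0
```

arm_command(plan=[{"tx": -0.2,"ty": -0.1,"tz": -0.1,"ax": 0,"ay": 0,"az": 0},{"tx": -0.4,"ty": -0.16,"tz": -0.3,"ax": 0,"ay": 0,"az": 0},{"tx": -0.4,"ty": -0.16,"tz": -0.5,"ax": 0,"ay": 0,"az": 0},{"tx": -0.4,"ty": -0.16,"tz": -0.5,"ax": 0,"ay": 0,"az": 0},{"tx": -0.4,"ty": -0.16,"tz": -0.5,"ax": 0,"ay": 0,"az": 0}])

```text
time_s: 20.35
position: [0.3569, -0.0207, 0.1312]
tool_rot: [[-0.222, 0.975, -0.0], [0.975, 0.222, -0.001], [-0.001, -0.0, -1.0]]
contact_force: [-0.5, 0.4, 0.9]
width: 0.0856
grip_force: 0.0
```

Run:
```python
from h import *
import pickle
from sidep import pt
s=r.state();im=r.get_image("wrist");tp=r.get_image("top");cv2.imwrite("pics/w20.png",im);cv2.imwrite("pics/t20.png",tp)
s=dict(position=np.array(s["position"]),tool_rot=np.array(s["tool_rot"]));pickle.dump(s,open("w20.pkl","wb"));print(s,r.state()["width"],r.state()["time_s"])
P=pt(0,-.035,0,-.0074);print("piv",proj("wrist",P,s),[proj("wrist",P+.056*np.array([np.sin(t)*.2,-np.sin(t)*.98,-np.cos(t)]),s) for t in(0,.1,.2,.3)])
h=cv2.cvtColor(im,cv2.COLOR_BGR2HSV).astype(int)
def c(p):
    H,S,V=p
    if V<45:return 'K'
    if S>90 and (H<9 or H>170):return 'R'
    if S>90 and 9<=H<35:return 'y'
    if S>110 and 95<H<130:return 'B'
    if S<70:return '.' if V>90 else '-'
    return '?'
u0,v0=proj("wrist",P,s).astype(int)
for v in range(v0-45,v0+25):print(v,"".join(c(h[v,u]) for u in range(max(0,u0-62),min(512,u0+25))))
print(u0-62)
```

```text
{'position': array([ 0.35692345, -0.02072779,  0.13120042]), 'tool_rot': array([[-2.22221797e-01,  9.74996134e-01, -1.09536745e-04],
       [ 9.74995955e-01,  2.22221685e-01, -6.40914497e-04],
       [-6.00547717e-04, -2.49223054e-04, -9.99999789e-01]])} 0.08569710114048995 20.45
piv [424.24954976 150.17101704] [array([393.38340655, 139.99696609]), array([392.91558463, 146.08620819]), array([392.67083618, 152.20010496]), array([392.64997649, 158.30771812])]
105 yyyyyyyyyyyyyyyyyyyyyyyyyyyyyy-BBBB?.--..................................BBBBBBBBBBBBBB
106 yyyyyyyyyyyyyyyyyyyyyyyyyyyyyy-BBBB...--.................................BBBBBBBBBBBBBB
107 yyyyyyyyyyyyyyyyyyyyyyyyyyyyyy-BBBB....-.................................BBBBBBBBBBBBBB
108 yyyyyyyyyyyyyyyyyyyyyyyyyyyyyy-BBBB....--................................BBBBBBBBBBBBBB
109 yyyyyyyyyyyyyyyyyyyyyyyyyyyyyy-BBBB.....-................................BBBBBBBBBBBBBB
110 yyyyyyyyyyyyyyyyyyyyyyyyyyyyyy?BBBB......................................BBBBBBBBBBBBBB
111 yyyyyyyyyyyyyyyyyyyyyyyyyyyyyyBBBBB..-...................................BBBBBBBBB
[... 5105 characters left out ...]
................................BBBBBBBBBBBBBBBBBBBB
168 yyyyyyyyyyyyyyyyyyyyyyyyyBBBB?....-...............................-BBBBBBBBBBBBBBBBBBBB
169 yyyyyyyyyyyyyyyyyyyyyyyyyBBBB?...---..............................?BBBBBBBBBBBBBBBBBBBB
170 yyyyyyyyyyyyyyyyyyyyyyyy?BBBB?.----...............................?BBBBBBBBBBBBBBBBBBBB
171 yyyyyyyyyyyyyyyyyyyyyyyy-BBBB?.--.................................?BBBBBBBBBBBBBBBBBBBB
172 yyyyyyyyyyyyyyyyyyyyyyyy-BBBB.....................................BBBBBBBBBBBBBBBBBBBBB
173 yyyyyyyyyyyyyyyyyyyyyyyy-BBBB.....................................BBBBBBBBBBBBBBBBBBBBB
174 yyyyyyyyyyyyyyyyyyyyyyyyBBBBB.....................................BBBBBBBBBBBBBBBBBBBBB
362
```

arm_command(plan=[{"tx": 0,"ty": 0,"tz": 0.3,"ax": 0,"ay": 0,"az": 0},{"tx": 0.1,"ty": 0.04,"tz": 0.5,"ax": 0,"ay": 0,"az": 0},{"tx": 0.4,"ty": 0.16,"tz": 0.5,"ax": 0,"ay": 0,"az": 0}])

```text
time_s: 20.75
position: [0.406, -0.0014, 0.1948]
tool_rot: [[-0.221, 0.975, 0.006], [0.975, 0.221, 0.005], [0.004, 0.007, -1.0]]
contact_force: [0.2, 0.7, 1.2]
width: 0.0852
grip_force: 0.0
```

arm_command(plan=[{"tx": 0.3,"ty": 0.2,"tz": 0,"ax": 0,"ay": 0,"az": 0},{"tx": 0.6,"ty": 0.4,"tz": 0,"ax": 0,"ay": 0,"az": 0},{"tx": 0.8,"ty": 0.5,"tz": 0,"ax": 0,"ay": 0,"az": 0},{"tx": 0.8,"ty": 0.5,"tz": 0,"ax": 0,"ay": 0,"az": 0},{"tx": 0.8,"ty": 0.5,"tz": -0.2,"ax": 0,"ay": 0,"az": 0},{"tx": 0.8,"ty": 0.5,"tz": -0.4,"ax": 0,"ay": 0,"az": 0},{"tx": 0.8,"ty": 0.5,"tz": -0.6,"ax": 0,"ay": 0,"az": 0},{"tx": 0.8,"ty": 0.5,"tz": -0.69,"ax": 0,"ay": 0,"az": 0},{"tx": 0.8,"ty": 0.5,"tz": -0.69,"ax": 0,"ay": 0,"az": 0},{"tx": 0.8,"ty": 0.5,"tz": -0.69,"ax": 0,"ay": 0,"az": 0}])

```text
time_s: 21.75
position: [0.501, 0.0585, 0.1089]
tool_rot: [[-0.222, 0.975, 0.001], [0.975, 0.222, 0.0], [0.0, 0.001, -1.0]]
contact_force: [0.2, 0.1, -0.3]
width: 0.0856
grip_force: 0.0
```

arm_command(plan=[{"tx": 0,"ty": 0,"tz": 0,"ax": 0,"ay": 0,"az": 0},{"tx": 0,"ty": 0,"tz": 0,"ax": 0,"ay": 0,"az": 0},{"tx": 0,"ty": 0,"tz": 0,"ax": 0,"ay": 0,"az": 0},{"tx": 0,"ty": 0,"tz": 0,"ax": 0,"ay": 0,"az": 0},{"tx": 0,"ty": 0,"tz": 0,"ax": 0,"ay": 0,"az": 0},{"tx": 0,"ty": 0,"tz": 0,"ax": 0,"ay": 0,"az": 0},{"tx": 0,"ty": 0,"tz": 0,"ax": 0,"ay": 0,"az": 0},{"tx": 0,"ty": 0,"tz": 0,"ax": 0,"ay": 0,"az": 0},{"tx": 0,"ty": 0,"tz": 0,"ax": 0,"ay": 0,"az": 0}], fingers=1)

```text
time_s: 22.65
position: [0.5006, 0.0586, 0.1081]
tool_rot: [[-0.223, 0.975, 0.0], [0.975, 0.223, 0.0], [0.0, 0.0, -1.0]]
contact_force: [-0.6, 0.3, 4.2]
width: 0.0101
grip_force: 58.5
```

```bash
python3 go.py 21; python3 lean.py 21; python3 cmp.py 21;python3 rodw.py 21
```

```text
22.65 F [-0.564   0.3029  4.2176] M [ 0.053   0.1678 -0.0237] w 0.010147798309461572
21 seat [0.4997 0.0597 0.1644] lean 0.002426547406068033 yaw 11.529749765984793 rms 0.39767639342118305 | rod [0.5006 0.0586 0.168 ] tilt 0.00014554128041646322
21 side shift dx,dy [(0.0, 0.0, 0.988), (0.0, 0.25, 0.986)]
21 [108, 108, 109, 110, 'cols@150', 198, 321, 'rodtop', 48, 'jaw', np.float64(284.32213740458013), np.float64(188.3145038167939), np.int64(267), np.int64(305)]
21 [(52, np.float64(245.44), np.float64(273.33), np.float64(27.88)), (60, np.float64(246.14), np.float64(271.45), np.float64(25.31)), (80, np.float64(246.14), np.float64(274.12), np.float64(27.97)), (100, np.float64(245.89), np.float64(274.19), np.float64(28.3)), (115, np.float64(244.65), np.float64(273.55), np.float64(28.9)), (200, np.float64(245.68), np.float64(268.84), np.float64(23.16)), (215, np.float64(245.6), np.float64(272.29), np.float64(26.69))]
```

arm_command(plan=[{"tx": 0,"ty": 0.002,"tz": 0.007,"ax": 0.036,"ay": 0.008,"az": 0},{"tx": -0.001,"ty": 0.004,"tz": 0.013,"ax": 0.071,"ay": 0.015,"az": 0},{"tx": -0.002,"ty": 0.007,"tz": 0.019,"ax": 0.107,"ay": 0.023,"az": 0},{"tx": -0.002,"ty": 0.009,"tz": 0.025,"ax": 0.142,"ay": 0.031,"az": 0},{"tx": -0.003,"ty": 0.011,"tz": 0.031,"ax": 0.178,"ay": 0.039,"az": 0},{"tx": -0.003,"ty": 0.013,"tz": 0.038,"ax": 0.213,"ay": 0.046,"az": 0},{"tx": -0.004,"ty": 0.015,"tz": 0.045,"ax": 0.249,"ay": 0.054,"az": 0},{"tx": -0.004,"ty": 0.017,"tz": 0.052,"ax": 0.284,"ay": 0.062,"az": 0},{"tx": -0.005,"ty": 0.019,"tz": 0.059,"ax": 0.32,"ay": 0.069,"az": 0},{"tx": -0.005,"ty": 0.02,"tz": 0.065,"ax": 0.355,"ay": 0.077,"az": 0},{"tx": -0.005,"ty": 0.02,"tz": 0.065,"ax": 0.355,"ay": 0.077,"az": 0},{"tx": -0.005,"ty": 0.02,"tz": 0.065,"ax": 0.355,"ay": 0.077,"az": 0}])

```text
time_s: 23.95
position: [0.5, 0.0605, 0.1155]
tool_rot: [[-0.218, 0.975, -0.04], [0.958, 0.222, 0.184], [0.189, 0.002, -0.982]]
contact_force: [0.5, -1.0, -5.5]
width: 0.01
grip_force: 58.5
```

```bash
python3 go.py 22; python3 lean.py 22; python3 cmp.py 22;python3 rodw.py 22
```

```text
23.95 F [ 0.4778 -0.9751 -5.4932] M [-0.6961 -0.1388 -0.0151] w 0.009988453422421302
22 seat [0.5012 0.0529 0.1704] lean 0.16310625321924632 yaw 11.354413654589596 rms 0.37006836842898777 | rod [0.5023 0.0495 0.1744] tilt 0.1897140575943413
22 side shift dx,dy [(0.0, -3.5, 0.833), (0.0, -4.0, 0.839)]
22 [106, 106, 108, 109, 'cols@150', 200, 321, 'rodtop', 48, 'jaw', np.float64(284.91835147744945), np.float64(182.53265940902023), np.int64(268), np.int64(305)]
22 [(52, np.float64(245.56), np.float64(272.39), np.float64(26.83)), (60, np.float64(244.84), np.float64(273.18), np.float64(28.34)), (80, np.float64(244.87), np.float64(273.15), np.float64(28.28)), (100, np.float64(246.22), np.float64(273.14), np.float64(26.93)), (115, np.float64(244.69), np.float64(273.21), np.float64(28.52)), (200, None), (215, np.float64(245.7), np.float64(272.17), np.float64(26.47))]
```

arm_command(plan=[{"tx": 0,"ty": 0.002,"tz": -0.006,"ax": 0.015,"ay": 0.003,"az": 0},{"tx": 0,"ty": 0.004,"tz": -0.011,"ax": 0.03,"ay": 0.006,"az": 0},{"tx": -0.001,"ty": 0.007,"tz": -0.011,"ax": 0.056,"ay": 0.012,"az": 0},{"tx": -0.001,"ty": 0.007,"tz": -0.011,"ax": 0.056,"ay": 0.012,"az": 0},{"tx": -0.001,"ty": 0.007,"tz": -0.011,"ax": 0.056,"ay": 0.012,"az": 0}])

```text
time_s: 24.55
position: [0.4999, 0.0625, 0.1152]
tool_rot: [[-0.218, 0.975, -0.046], [0.951, 0.223, 0.216], [0.22, 0.003, -0.975]]
contact_force: [-3.6, 1.0, 6.1]
width: 0.01
grip_force: 59.6
```

```bash
python3 go.py 23; python3 lean.py 23; python3 cmp.py 23;python3 rodw.py 23
```

```text
24.55 F [-3.6326  1.031   6.1093] M [0.0365 0.5895 0.0685] w 0.010045305839215838
23 seat [0.5011 0.0533 0.1714] lean 0.14765980871185505 yaw 11.153884327067885 rms 0.3875859065157982 | rod [0.5027 0.0496 0.1737] tilt 0.22222926554806302
23 side shift dx,dy [(0.0, -3.5, 0.825), (0.0, -3.75, 0.829)]
23 [108, 108, 110, 110, 'cols@150', 200, 320, 'rodtop', 49, 'jaw', np.float64(284.6101026045777), np.float64(181.620363062352), np.int64(268), np.int64(305)]
23 [(52, np.float64(246.36), np.float64(272.28), np.float64(25.92)), (60, np.float64(245.47), np.float64(273.17), np.float64(27.7)), (80, np.float64(245.38), np.float64(273.19), np.float64(27.81)), (100, np.float64(246.47), np.float64(271.59), np.float64(25.12)), (115, np.float64(244.89), np.float64(273.24), np.float64(28.35)), (200, None), (215, np.float64(245.62), np.float64(272.17), np.float64(26.54))]
```

arm_command(plan=[{"tx": -0.003,"ty": 0.001,"tz": 0.003,"ax": 0.015,"ay": 0.003,"az": 0},{"tx": -0.003,"ty": 0.001,"tz": 0.006,"ax": 0.03,"ay": 0.006,"az": 0},{"tx": -0.003,"ty": 0.002,"tz": 0.01,"ax": 0.062,"ay": 0.013,"az": 0},{"tx": -0.003,"ty": 0.002,"tz": 0.01,"ax": 0.062,"ay": 0.013,"az": 0},{"tx": -0.003,"ty": 0.002,"tz": 0.01,"ax": 0.062,"ay": 0.013,"az": 0}])

```text
time_s: 25.15
position: [0.5, 0.0626, 0.1165]
tool_rot: [[-0.216, 0.975, -0.052], [0.943, 0.222, 0.247], [0.252, 0.004, -0.968]]
contact_force: [-3.3, 1.1, 7.6]
width: 0.01
grip_force: 59.7
```

```bash
python3 go.py 24; python3 lean.py 13 24; python3 cmp.py 24;python3 rodw.py 24
```

```text
25.15 F [-3.3324  1.1117  7.5691] M [0.1    0.4499 0.0652] w 0.009995001963351995
24 seat [0.5014 0.0516 0.1725] lean 0.1806828405959471 yaw 11.136855262569378 rms 0.35807547734782674 | rod [0.5031 0.0478 0.1745] tilt 0.25521884416269136
13 side shift dx,dy [(0.0, -4.25, 0.78), (0.0, -4.75, 0.777)]
24 side shift dx,dy [(0.0, -4.0, 0.804), (0.0, -4.5, 0.805)]
24 [108, 108, 110, 110, 'cols@150', 200, 320, 'rodtop', 49, 'jaw', np.float64(284.6087295401403), np.float64(180.9477786438036), np.int64(267), np.int64(305)]
24 [(52, np.float64(246.45), np.float64(272.31), np.float64(25.86)), (60, np.float64(245.56), np.float64(273.17), np.float64(27.61)), (80, np.float64(245.42), np.float64(273.18), np.float64(27.76)), (100, np.float64(246.51), np.float64(271.53), np.float64(25.02)), (115, np.float64(245.17), np.float64(273.32), np.float64(28.16)), (200, None), (215, np.float64(245.66), np.float64(272.22), np.float64(26.56))]
```

Run:
```python
from h import *
s=dict(position=np.zeros(3),tool_rot=np.eye(3))
def endrow(n):
    im=cv2.imread(f"pics/w{n}.png").astype(float);x=(im[...,2]-im[...,0])[38:62,254:265].mean(1)
    lo,hi=np.median(x[:5]),np.median(x[-8:]);i=np.flatnonzero(x>(lo+hi)/2)[0];return 38+i-1+((lo+hi)/2-x[i-1])/(x[i]-x[i-1]),lo,hi
for n in(7,8,9,11,12,13,21,22,23,24):print(n,np.round(endrow(n),2))
for phi in(-.05,0,.05,.1):
    c,q=np.cos(phi),np.sin(phi)
    # rod top-end rim point in tool frame; slip phi lowers +x end (tool z grows downward)
    f=lambda a,b:np.array([a*c+b*q,0,-.059+a*q-b*c])
    print(phi,proj("wrist",f(.095,.006),s),proj("wrist",f(.095,-.006),s))
```

```text
7 [ 46.87  -1.45 118.59]
8 [ 46.72  -3.27 115.5 ]
9 [ 47.51  -2.27 116.59]
11 [ 49.36  -4.27 117.05]
12 [ 48.54  -4.27 116.73]
13 [ 47.59  -4.82 117.23]
21 [ 47.04  -3.45 116.45]
22 [ 47.65  -4.55 116.55]
23 [ 48.49  -5.   116.82]
24 [ 48.54  -4.82 117.14]
-0.05 [259.30097049  48.23613989] [259.27243688  52.12383611]
0 [259.28927698  49.42125008] [259.2619632   54.40914197]
0.05 [259.27809395  51.08340983] [259.25191313  57.04659962]
0.1 [259.26738568  53.16744523] [259.24225572  59.99811224]
```

arm_command(plan=[{"tx": -0.002,"ty": 0,"tz": 0.001,"ax": 0,"ay": 0,"az": 0},{"tx": -0.002,"ty": 0,"tz": 0.001,"ax": 0,"ay": 0,"az": 0},{"tx": -0.002,"ty": 0,"tz": 0.001,"ax": 0,"ay": 0,"az": 0},{"tx": -0.002,"ty": 0,"tz": 0.001,"ax": 0,"ay": 0,"az": 0},{"tx": -0.002,"ty": 0,"tz": 0.001,"ax": 0,"ay": 0,"az": 0},{"tx": -0.002,"ty": 0,"tz": 0.001,"ax": 0,"ay": 0,"az": 0},{"tx": -0.002,"ty": 0,"tz": 0.001,"ax": 0,"ay": 0,"az": 0},{"tx": -0.002,"ty": 0,"tz": 0.001,"ax": 0,"ay": 0,"az": 0},{"tx": -0.002,"ty": 0,"tz": 0.001,"ax": 0,"ay": 0,"az": 0},{"tx": -0.002,"ty": 0,"tz": 0.001,"ax": 0,"ay": 0,"az": 0},{"tx": -0.002,"ty": 0,"tz": 0.001,"ax": 0,"ay": 0,"az": 0},{"tx": -0.002,"ty": 0,"tz": 0.001,"ax": 0,"ay": 0,"az": 0}])

```text
time_s: 26.45
position: [0.5, 0.0626, 0.1166]
tool_rot: [[-0.216, 0.975, -0.051], [0.943, 0.222, 0.247], [0.252, 0.005, -0.968]]
contact_force: [-1.7, 2.1, 4.7]
width: 0.01
grip_force: 59.6
```

```bash
python3 go.py 25; python3 lean.py 25; python3 cmp.py 25
```

```text
26.45 F [-1.6564  2.1296  4.6726] M [0.0795 0.258  0.0274] w 0.009968808902189272
25 seat [0.5013 0.0517 0.1726] lean 0.17807034871651775 yaw 11.076366611397413 rms 0.3575755020123689 | rod [0.503  0.0478 0.1745] tilt 0.2547009991565566
25 side shift dx,dy [(0.0, -4.25, 0.803), (0.0, -4.5, 0.805)]
25 [108, 108, 110, 110, 'cols@150', 200, 320, 'rodtop', 49, 'jaw', np.float64(284.6866718628215), np.float64(181.0311769290725), np.int64(268), np.int64(305)]
```

```bash
python3 -c "
from bench import r
print(r.job_done())"
```

```text
the job is handed in; nothing more can be done
None
```

I handed the job in at about 26 s of the 56 s allowed: the rod is gripped in both forks and the gauge is held leaning at about 0.18–0.19 rad against a mark I measured at about 0.18–0.20 rad. The interface gave no verdict. I could not see the pointer or the jaw close up at the end, so the lean is estimated from the beam's position in the wrist and side images.

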